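Turn over the tattoo station: scrape out the cap tray and rub down the fresh tape

TASK

Get the station ready for the next client: set the waste cup under the lip of the cap tray, tip the tray up by its handle, and with the scraper sweep every spent ink cap down the tipped floor into the cup (no fingers on caps in the tray; any that miss the cup may be picked up), then let the tray back down level. After that rub down the fresh tape: draw the burnisher's tip slowly (a few centimetres a second) and in contact along the tape's inner edge, from its open end on the near strip to the corner and on to the end of the left strip. Put both tools back in their places in the rack, leave the cup standing on the table with all the caps in it, and leave the other things on the table alone.

Things in the scene. Friction and masses are not known exactly. Their poses are not given: they have to be found in the camera images.
- tray_stand: fixed steel bracket of the cap tray; origin on the table below the tray's pivot, x level from the tray's open pouring lip to its handle, y along the pivot, z up. Pivot 92 mm above the table. Cheeks at y = +-52 (5 thick), x -9 to 17 mm; foot plate from x = 15 mm back, so the waste cup fits under and before the lip (lip: x = -36 mm)
- tray (a joint): tilt of the steel cap tray about its pivot, rad: 0 level, 0.38 at its upper stop (handle end raised, lip end lowered). A stiff friction pivot (1.4 N m) holds it wherever it is left; raising it takes about 10 N at the handle, lowering it about 7 N
- tray_floor (a point): middle of the tray's floor, tilting with it (x to the handle, z square to the floor); level, it is 45 mm from the pivot along x, 6 above. Flat floor from the open lip (81 mm to -x) to the rear wall (80 mm to +x), 84 wide; walls 18 high, 3 thick on 3 sides. Handle: round bar 12 thick, 84 long along y, 36 clear of the rear wall, centre 125 mm to +x, 10 above this point
- cup_mid (a point): waste cup: round open steel cup, 110 mm across (103 inside), 62 high, about 220 g; point on its axis 31 mm up. Along its own -x a straight grey handle: bar 10 mm thick (y), 16 high, its middle 46 mm above the cup's underside, reaching to 112 mm from the axis; held about 88 mm from the axis, the hand stays clear of the tray's lip
- tool_rack: fixed white rack block, 70 x 180 x 52 mm (x, y, z); origin under its centre. Scraper slot at y = -45 mm (9 along x by 68 along y, 49 deep), round burnisher hole at y = +52 mm (18 across, 49 deep). With the tools in place, scraper_grip is at (0, -45, 101) and burnisher_grip at (0, 52, 94) mm in this frame
- scraper_grip (a point): scraper, standing handle up with its blade in the rack's slot, shoulders resting on the rack's top. Point: middle of the black handle, 16 mm thick (x), 24 wide (y), 70 tall, 81 mm above the blade's straight lower edge. White blade 60 wide (y), 3 thick, 32 of it bare below a 14 x 62 x 14 mm shoulder. Rigid; about 60 g
- burnisher_grip (a point): burnisher: ball-tip stylus standing tip down in the rack's round hole, its black collar (28 mm across, 5 thick, underside 48 mm above the tip) resting on the rack's top. Point on its axis 90 mm above the tip's lowest point, mid upper handle (14 mm square, faces along x and y, 53 to 130 mm above the tip). 50 g; the polished ball slides easily on the tape (friction about 0.2)
- burnisher_tip (a point): lowest point of the burnisher's 6 mm steel ball tip
- pad: fixed rigid white barrier pad, 180 x 160 mm (x, y), 4 thick; origin under its centre. Green tape holds its near edge (-x side) and its left edge (+y side); it lies 20 mm wide on the pad, and its inner edge on the pad's top is the seam to rub: straight from seam_a to the corner seam_b, then straight to seam_c
- seam_a (a point): start of the tape seam, on the pad's top face, at pad x = -70, y = -65 mm (open end of the near strip's inner edge)
- seam_b (a point): corner of the seam, where the two strips' inner edges meet, pad x = -70, y = 60 mm
- seam_c (a point): end of the tape seam on the left strip, pad x = 60, y = 60 mm
- cap1_mid (a point): spent ink cap: white flared cap, foot 24 mm across and 4 thick, upper part 17 across, 13 high in all, 12 g, stuck to the tray's floor with jelly (tilting alone does not shift it; friction about 1); this point is on its axis 6 mm above its underside. Three to six of the caps are there
- cap2_mid (a point): spent ink cap: white flared cap, foot 24 mm across and 4 thick, upper part 17 across, 13 high in all, 12 g, stuck to the tray's floor with jelly (tilting alone does not shift it; friction about 1); this point is on its axis 6 mm above its underside. Three to six of the caps are there
- cap3_mid (a point): spent ink cap: white flared cap, foot 24 mm across and 4 thick, upper part 17 across, 13 high in all, 12 g, stuck to the tray's floor with jelly (tilting alone does not shift it; friction about 1); this point is on its axis 6 mm above its underside. Three to six of the caps are there
- cap4_mid (a point): spent ink cap: white flared cap, foot 24 mm across and 4 thick, upper part 17 across, 13 high in all, 12 g, stuck to the tray's floor with jelly (tilting alone does not shift it; friction about 1); this point is on its axis 6 mm above its underside. Three to six of the caps are there
- cap5_mid (a point): spent ink cap: white flared cap, foot 24 mm across and 4 thick, upper part 17 across, 13 high in all, 12 g, stuck to the tray's floor with jelly (tilting alone does not shift it; friction about 1); this point is on its axis 6 mm above its underside. Three to six of the caps are there
- cap6_mid (a point): spent ink cap: white flared cap, foot 24 mm across and 4 thick, upper part 17 across, 13 high in all, 12 g, stuck to the tray's floor with jelly (tilting alone does not shift it; friction about 1); this point is on its axis 6 mm above its underside. Three to six of the caps are there
- tape_roll: bystander, leave alone: roll of green masking tape, 110 mm across, 24 high, lying flat; origin under its centre
- ink_bottle1: bystander, leave alone: small dark ink bottle, 30 mm across, 75 high; origin under its centre
- ink_bottle2: bystander, leave alone: small dark ink bottle, 26 mm across, 62 high; origin under its centre
- ink_bottle3: bystander, leave alone: small dark ink bottle, 30 mm across, 75 high; origin under its centre
- tattoo_pen: bystander, leave alone: tattoo pen lying down, 30 mm thick, 150 long; origin under its centre
- spray_bottle: bystander, leave alone: white spray bottle, 68 mm across, 190 high; origin under its centre
Not all that is in view belongs to the job. What is shaped like the part that bears burnisher_grip but turquoise or yellow is not meant.

How it is judged:
By the outcome, as a careful person would: the job done as asked, in the order asked, and still so for the second after the job is handed in, with the robot touching nothing.
Of cap1, cap2, cap3, cap4, cap5, cap6 only 3 to 6 are there at a start; the rules pass over those that are not, and their reading is None.
At some moment in a run one of waste_cup may be knocked a few centimetres aside while the robot is not near it.
It also fails if it takes over 210 s, if anything falls off the work surface, if the arm or the gripper's body presses on something with over 40 N, if the wrist force passes 120 N, or if a joint passes its speed limit or range.

ROBOT

A 6-joint arm with a two-finger parallel gripper is mounted at the origin on the work surface. World frame = base frame: x ahead of the robot, y to its left, z up, the work surface at z = 0. Lengths are in m, angles in rad, forces in N, time in s.
With the tool pointing down it reaches from about 0.325 to 0.9 m from the base axis. Payload 6.1 kg.
Tool frame: the origin (TCP) lies midway between the tips of the shut fingers; the grasp point (between the pads) lies 19 mm behind it; z points along the fingers, y is the line along which they close (so a half turn about z gives the same grasp; the last joint's range is limited). The gripper opens to 87 mm and grips with 3 to 60 N. Pads are 19 mm wide; open, the fingers measure 117 mm over their backs; the gripper's body (75 mm by 190 mm) begins 51 mm behind the grasp point.
Start: joints at [-1.392, 0.22, 1.526, -0, 1.395, -0.126], TCP at [0.188, -0.596, 0.223] pointing down, gripper open.
Joint ranges: [-2.98, 2.98], [-0.91, 2.08], [0.09, 2.57], [-1.24, 4.39], [0.2, 2.65], [-2.68, 2.68]. Speed limits (rad/s): [2.57, 2.57, 3.01, 3.14, 3.14, 3.14].

INTERFACE

Orientations are given as [roll, pitch, yaw] about the fixed x, y, z axes, in that order (R = Rz(yaw) Ry(pitch) Rx(roll)).
In Python, from plant import arm gives the robot as it stands. The module is installed in compiled form; this text tells all that it offers.
- The arm moves only by the shell command python3 -m handwheel 'ROWS' [OPENING] [FORCE]. ROWS is a JSON object of lists of equal length, an entry for each row: "linear": the shift along the world's x, y, z in cm, a list of three; "yaw": the turn about the world's z in degrees. A call has 1 to 12 rows; each row shifts and turns the commanded pose from where the row before left it; what a row does not reach is not made up. A row lasts 1/12 s, in which the tool goes at most 41.7 mm and 7.16 degrees, less where a joint would pass 70% of its speed; a pose out of reach is approached as far as the arm can. A call with a gripper value outside its range is refused whole. OPENING is the gripper command: -1 is shut, 1 is fully open, values between are in proportion, set as the call begins (- or left out, the last holds). The fingers move at their own pace and stop on an object; FORCE is the grip in N (left out, the last holds). Time passes only in rows, so rows that do not move let the fingers close. It gives the time, the measured TCP pose, the force, the opening and the grip force at its end, in the units of the state.
- arm.get_state(): the state, without advancing time (a new reading comes with each control period).
- arm.get_image(name): name is "side" or "top"; returns the picture (400x640x3 uint8, red, green, blue); there is no depth.
- arm.get_calibration(name): a dict with "fx", "fy", "cx", "cy" (pixels), "rvec" (rotation vector, rad) and "tvec" (3), from world to camera coordinates, as OpenCV has them. Camera axes: x right, y down, z forward; pixel columns grow to the right and rows downward; lengths in m; the calibration is good to about 2 mm. A picture is of the moment at which its call begins. get_calibration takes no time and is no camera call.
- arm.sign_off(): hands the job in; it is judged then, once.
The state is a dict: "time": time; "joint_positions": joint angles; "qd": joint speeds; "tau": joint torques, N m; "ee_pos": TCP position; "ee_rot": TCP orientation; "wrist_force": force on the tool from outside, world axes, zero at the start; "ft_torque": the same for the moment, N m; "width": finger opening in m; "gripper_force": force on a finger pad.
Only numpy, scipy, OpenCV 4.12 (cv2) and the standard library are available. Lean on these libraries where they do the work, as an engineer would, in place of code of your own. Each camera call takes 0.05 s, during which the arm holds its last target. There are 200 camera calls.

## Working session

There is one attempt and no reset: what is moved stays moved. The work goes in short steps, Python scripts to look and compute and a shell command to move; the robot and the scene stay as the last step left them, time stands still between calls to the robot, and variables do not carry over. Pictures are saved under pics/ and viewed, at most 14 in all, crops included, and the job is handed in when it is done.

```bash
mkdir -p pics; ls; cat > h.py <<'E'
import numpy as np, cv2
from plant import arm
def cal(n):
    c=arm.get_calibration(n); K=np.array([[c['fx'],0,c['cx']],[0,c['fy'],c['cy']],[0,0,1.]])
    R=cv2.Rodrigues(np.array(c['rvec'],float))[0]; t=np.array(c['tvec'],float); return K,R,t
def ray(n,p):
    K,R,t=cal(n); d=R.T@np.linalg.solve(K,[p[0],p[1],1.]); return -R.T@t,d
def plane(n,p,z):
    o,d=ray(n,p); return o+d*(z-o[2])/d[2]
def tri(ps,pt):
    o1,d1=ray('side',ps);o2,d2=ray('top',pt)
    s=np.linalg.lstsq(np.c_[d1,-d2],o2-o1,rcond=None)[0]
    a=o1+s[0]*d1;b=o2+s[1]*d2; return (a+b)/2,np.linalg.norm(a-b)
def proj(n,P):
    K,R,t=cal(n); q=K@(R@np.array(P,float)+t); return q[:2]/q[2]
def shot(n):
    im=cv2.cvtColor(arm.get_image(n),cv2.COLOR_RGB2BGR); return im
def crop(im,u,v,w,h,s,f):
    c=im[max(v,0):v+h,max(u,0):u+w]; cv2.imwrite(f,cv2.resize(c,None,fx=s,fy=s,interpolation=cv2.INTER_CUBIC))
E
python3 - <<'E'
from h import *
for n in('top','side'):
    im=shot(n);cv2.imwrite(f'pics/{n}0.png',im)
    K,R,t=cal(n);print(n,K[0,0],K[1,1],-R.T@t,R[2])
print(arm.get_state())
E
```

```text
pics
top 424.3033119427816 424.3033119427816 [0.31017908 0.07691158 1.4588111 ] [ 1.69497976e-01 -4.65752882e-04 -9.85530425e-01]
side 421.7004004334251 421.7004004334251 [0.45174449 1.14348112 0.86063831] [ 0.08833636 -0.79887413 -0.59497632]
{'time': 0.1, 'joint_positions': array([-1.39208369e+00,  2.21152842e-01,  1.52750986e+00, -2.37581577e-05,
        1.39468789e+00, -1.26086008e-01]), 'qd': array([-0.00050799, -0.0014625 , -0.00365979,  0.00118963, -0.00094354,
       -0.00215501]), 'tau': array([ 1.41506651e-03, -4.95944810e+01, -3.88517976e+01,  7.00438977e-02,
        5.15724253e-02, -4.90136222e-05]), 'ee_pos': array([ 0.18745939, -0.59563514,  0.22153622]), 'ee_rot': array([-3.13984573e+00, -1.97867118e-04,  3.04802659e-01]), 'wrist_force': array([ 5.15851402e-01, -1.46853730e-01, -3.94107055e-04]), 'ft_torque': array([-0.00772681,  0.02594631,  0.02310912]), 'gripper_force': 0.0, 'width': 0.08701409185150473}
```

View pics/top0.png

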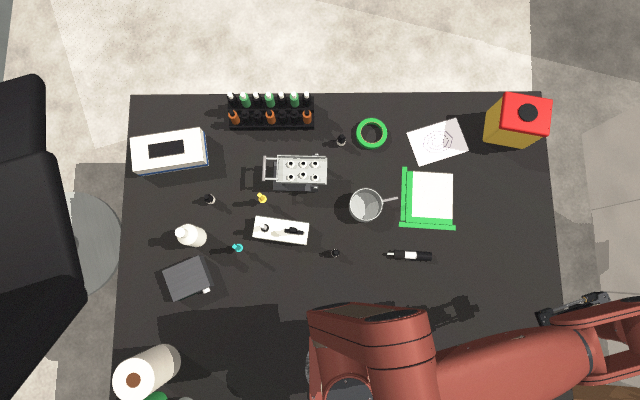

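View pics/side0.png

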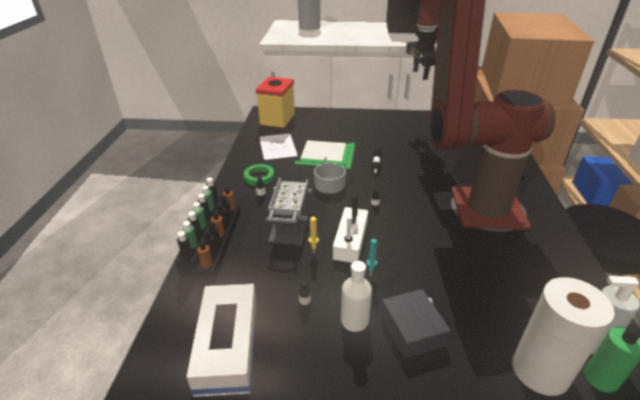

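The top view shows +x up and +y to the left. The tray is at (297,170), with its handle to the left and its lip to the right. The cup is at (366,205), handle to the right; the rack is at (281,231) and the pad at (428,198). Two decoy styluses stand at (262,198) in yellow and (238,247) in turquoise. I'll enlarge to confirm.

```bash
python3 - <<'E'
from h import *
im=cv2.imread('pics/top0.png');crop(im,240,140,225,125,3.5,'pics/t1.png')
im=cv2.imread('pics/side0.png');crop(im,240,130,160,150,4,'pics/s1.png')
E
```

```text
(no output)
```

View pics/t1.png

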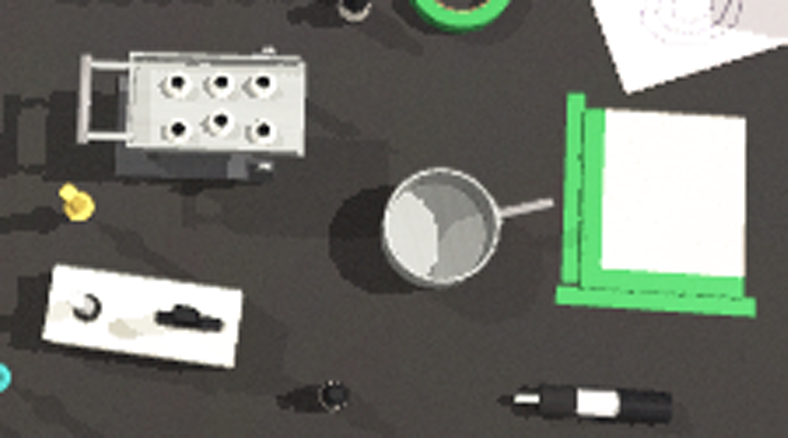

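View pics/s1.png

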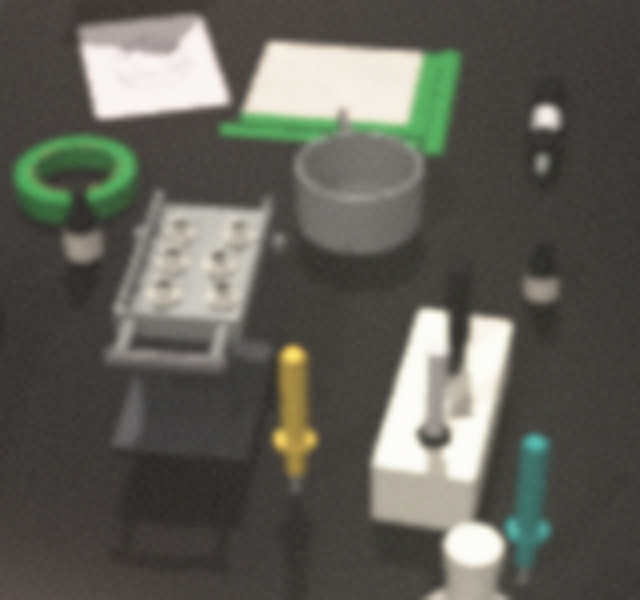

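```bash
python3 - <<'E'
from h import *
T=lambda c:(240+c[0]/3.5-.35,140+c[1]/3.5-.35)
P=lambda c,z:plane('top',T(c),z)
np.set_printoptions(precision=4,suppress=True)
print('rack',[P(c,.052)[:2] for c in((54,264),(243,290),(233,367),(42,340))])
print('rack side',[plane('side',(240+a/4,130+b/4),.052)[:2] for a,b in((420,309),(514,320),(374,468),(472,483))])
print('handle',P((87,55),.108)[:2],P((82,143),.108)[:2])
print('side handle',[plane('side',(240+a/4,130+b/4),.108)[:2] for a,b in((108,355),(228,362))])
print('lip',P((305,57),.098)[:2],P((303,155),.098)[:2])
print('rearwall',P((130,52),.116)[:2],P((128,146),.116)[:2])
print('caps',[P(c,.098+.013)[:2] for c in((178,83),(221,83),(262,83),(178,130),(221,122),(264,131))])
print('cup',P((441,227),.062)[:2],'hend',P((552,203),.046)[:2], 'h start',P((498,214),.046)[:2])
for nm in('top','side'):
    im=cv2.imread(f'pics/{nm}0.png').astype(int); b,g,r=im[...,0],im[...,1],im[...,2]
    m=((g>120)&(g-r>60)&(g-b>40)).astype(np.uint8)
    n,l,s,c=cv2.connectedComponentsWithStats(m)
    print(nm,[(s[i].tolist()) for i in range(1,n) if s[i][4]>60])
print('pad TL,TR,BR,BL (white inner)',[P(c,.004)[:2] for c in((606,108),(745,118),(743,277),(600,269))])
print('tip of burn',tri((240+437/4,130+355/4),T((88,300))))
E
```

```text
rack [array([0.4942, 0.2787]), array([0.4675, 0.0985]), array([0.3947, 0.1084]), array([0.4218, 0.289 ])]
rack side [array([0.4666, 0.101 ]), array([0.3939, 0.1092]), array([0.4917, 0.2834]), array([0.4238, 0.2929])]
handle [0.6843 0.2426] [0.5999 0.2463]
side handle [array([0.6822, 0.243 ]), array([0.5969, 0.244 ])]
lip [0.6832 0.0377] [0.5886 0.0408]
rearwall [0.6846 0.2015] [0.595  0.2028]
caps [array([0.6557, 0.157 ]), array([0.6553, 0.1168]), array([0.6549, 0.0785]), array([0.6108, 0.1569]), array([0.618, 0.117]), array([0.6091, 0.0771])]
cup [ 0.5249 -0.0905] hend [ 0.5497 -0.2002] h start [ 0.5395 -0.1477]
top [[356, 118, 31, 30, 351], [399, 167, 57, 64, 1121], [150, 392, 17, 8, 76]]
side [[329, 143, 25, 25, 210], [296, 159, 28, 6, 105], [244, 165, 29, 16, 147], [609, 328, 23, 25, 276]]
pad TL,TR,BR,BL (white inner) [array([ 0.6531, -0.2667]), array([ 0.6415, -0.4057]), array([ 0.4811, -0.3934]), array([ 0.4904, -0.2529])]
tip of burn (array([0.452 , 0.2379, 0.1188]), np.float64(0.000542576375138771))
```

```bash
python3 - <<'E'
from h import *
np.set_printoptions(precision=4,suppress=True)
# pad white inner rectangle corners, both views, via contour lines
def quad(nm,mask,z,seed):
    n,l,s,c=cv2.connectedComponentsWithStats(mask.astype(np.uint8))
    k=l[seed[1],seed[0]]; m=(l==k).astype(np.uint8)
    cs=max(cv2.findContours(m,cv2.RETR_EXTERNAL,cv2.CHAIN_APPROX_NONE)[0],key=cv2.contourArea)
    pts=np.array([plane(nm,p,z)[:2] for p in cs[:,0].astype(float)],np.float32)
    r=cv2.minAreaRect(pts*1000); print(nm,s[k],'rect mm',np.round(r[0],1),np.round(r[1],1),round(r[2],2)); return r
for nm,seedp,seedr in(('top',(432,195),(255,225)),('side',(325,150),(345,250))):
    im=cv2.imread(f'pics/{nm}0.png').astype(int); mn=im.min(2); sat=im.max(2)-mn
    wm=(mn>125)&(sat<60)
    quad(nm,wm,.004,seedp)
    # rack top, seed: first white pixel near
    ys,xs=np.where(wm[210:262,250:312] if nm=='top' else wm[205:245,335:368]); 
    off=(250,210) if nm=='top' else (335,205)
    i=len(xs)//2; 
    quad(nm,wm,.052,(xs[i]+off[0],ys[i]+off[1]))
for p in((341,140),(335,253),(372,133),(210,199)): print(p,plane('top',p,.03)[:2])
P=lambda p,z:plane('top',p,z)[:2]
print('decoys',P((262,198),.05),P((238,247),.05),'pen',P((409,256),.015))
E
```

```text
top [ 412  171   41   48 1857] rect mm [ 567.1 -329.3] [139.4 162.5] 86.34
top [ 252  215   57   30 1097] rect mm [445.  193.7] [182.4  73.6] 81.42
side [301 140  45  24 792] rect mm [ 568.7 -319. ] [171.5 166.6] 85.93
side [ 333  207   39  124 2822] rect mm [442.7 325. ] [ 99.9 453.3] 1.53
(341, 140) [ 0.7588 -0.0148]
(335, 253) [0.3668 0.0129]
(372, 133) [ 0.7833 -0.124 ]
(210, 199) [0.5539 0.4367]
decoys [0.5522 0.2566] [0.3887 0.3339] pen [ 0.355  -0.2371]
```

```bash
python3 -m handwheel '{"linear":[[2.5,3,0],[2.5,3,0],[2.5,3,0],[2.5,3,0],[2.5,3,0],[2.5,3,0],[2.5,3,0],[2.5,3,0],[2.5,3,0],[2.5,3,0],[2.5,3,0],[2.5,3,0]],"yaw":[7,7,7,7,7,7,7,7,7,7,7,7]}' -0.08 60
python3 -m handwheel '{"linear":[[2.8,3,0],[2.8,3,0],[0,0,-2],[0,0,-3.5],[0,0,-3.5],[0,0,-2]],"yaw":[1,0,0,0,0,0]}'
```

```text
time: 1.1
ee_pos: [0.4883, -0.2343, 0.2223]
ee_rot: [-3.141, -0.0, 1.777]
wrist_force: [0.3, -0.1, -0.6]
width: 0.0399
gripper_force: 0.0
time: 1.6
ee_pos: [0.5415, -0.1745, 0.1082]
ee_rot: [-3.137, -0.003, 1.789]
wrist_force: [0.4, 0.6, 0.6]
width: 0.0397
gripper_force: 0.0
```

```bash
python3 -m handwheel '{"linear":[[0.2,-0.1,-2.5],[0,0,-2.5],[0,0,-2],[0,0,-1.1],[0,0,0],[0,0,0]],"yaw":[0,0,0,0,0,0]}'; python3 - <<'E'
from h import *
im=shot('side');crop(im,255,110,140,120,5,'pics/s2.png')
print(arm.get_state()['ee_pos'])
E
```

```text
time: 2.1
ee_pos: [0.5452, -0.177, 0.0313]
ee_rot: [-3.141, -0.001, 1.788]
wrist_force: [1.1, -0.3, -1.2]
width: 0.0402
gripper_force: 0.0
[ 0.54619844 -0.17746357  0.0324769 ]
```

View pics/s2.png

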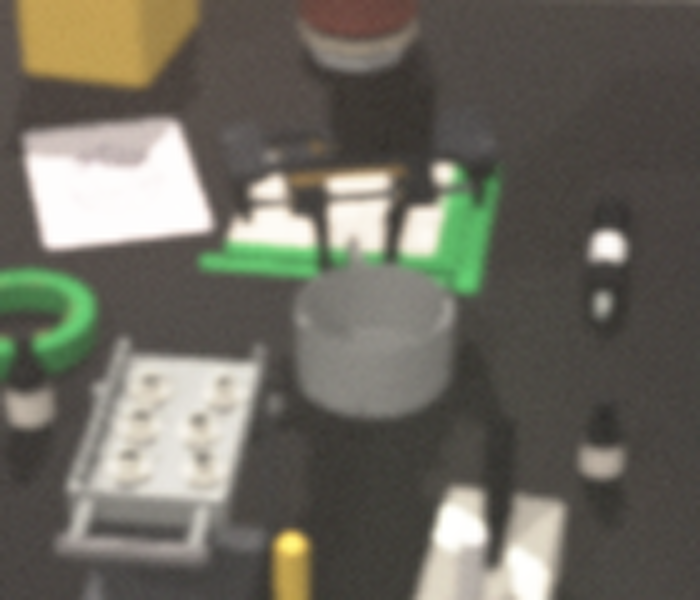

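The side view shows the fingers on both sides of the cup's handle, at crop (320,235) and (395,230), with the handle tip at (355,245). I'll lower slightly, close and lift a little.

```bash
python3 -m handwheel '{"linear":[[0,0,-0.5],[0,0,0],[0,0,0],[0,0,0],[0,0,0],[0,0,0]],"yaw":[0,0,0,0,0,0]}' -1 50; python3 -m handwheel '{"linear":[[0,0,0],[0,0,0.5],[0,0,0.5],[0,0,0]],"yaw":[0,0,0,0]}'; python3 -c "
from plant import arm;s=arm.get_state();print(s['wrist_force'],s['ft_torque'])"
```

```text
time: 2.65
ee_pos: [0.5459, -0.1773, 0.027]
ee_rot: [3.141, 0.0, 1.788]
wrist_force: [0.9, 0.7, 0.8]
width: 0.0095
gripper_force: 50.0
time: 2.98
ee_pos: [0.546, -0.1775, 0.0375]
ee_rot: [3.141, 0.001, 1.788]
wrist_force: [-0.8, 0.2, -2.3]
width: 0.0096
gripper_force: 50.0
[-0.815449    0.19999578 -2.32554438] [-0.22833909 -0.21543363  0.05713863]
```

```bash
python3 -m handwheel '{"linear":[[1.1,1.25,0],[1.1,1.25,0],[1.1,1.25,0],[1.1,1.25,0],[1.1,1.25,0],[1.1,1.25,0],[1,1.25,0],[1,1.2,0],[0,0,0],[0,0,0]],"yaw":[-1.8,-1.8,-1.8,-1.8,-1.8,-1.8,-1.8,-1.8,0,0]}'; python3 - <<'E'
from h import *
im=shot('top');crop(im,250,130,130,100,6,'pics/t2.png')
s=arm.get_state();print(s['ee_pos'],s['ee_rot'][2]*57.3)
E
```

```text
time: 3.82
ee_pos: [0.6315, -0.0771, 0.0362]
ee_rot: [-3.141, 0.0, 1.539]
wrist_force: [-0.4, -0.7, -2.9]
width: 0.0091
gripper_force: 50.0
[ 0.63103533 -0.07763841  0.03613065] 88.15064657283142
```

View pics/t2.png

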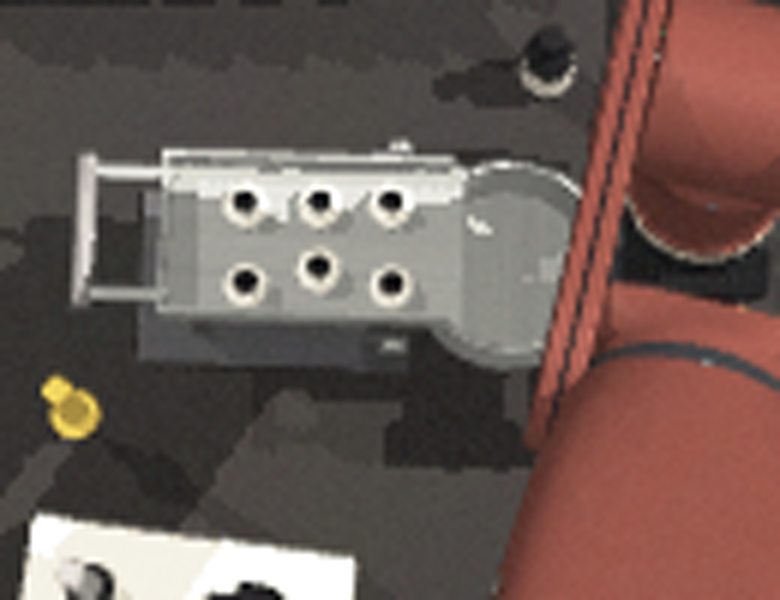

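```bash
python3 - <<'E'
from h import *
T=lambda c:(250+c[0]/6-.4,130+c[1]/6-.4)
P=lambda c,z:plane('top',T(c),z)[:2]
print('cup far/near',P((520,158),.071),P((515,370),.071))
print('lip',P((467,168),.098),P((467,320),.098))
print('handle',P((88,155),.108),P((80,303),.108))
print('caps',[P(c,.111) for c in ((245,203),(319,203),(391,203),(245,281),(318,268),(391,283))])
E
```

```text
cup far/near [0.6902617  0.00489753] [0.56898637 0.00981315]
lip [0.67746195 0.03561252] [0.59194681 0.03682182]
handle [0.68411824 0.24340739] [0.60130297 0.24682688]
caps [array([0.65546381, 0.15720662]), array([0.65507388, 0.11689668]), array([0.6546945 , 0.07767885]), array([0.6119786 , 0.15717879]), array([0.61881226, 0.11759446]), array([0.61010754, 0.07808374])]
```

Seen from above, the cup's rim ((520,158) to (515,370)) lies centred under the tray's lip at about (467,245); measured in world coordinates it's within a few mm. I'll set it down, let go, and back off.

```bash
python3 -m handwheel '{"linear":[[0,0,-0.5],[0,0,-0.45],[0,0,0],[0,0,0]],"yaw":[0,0,0,0]}'; python3 -m handwheel '{"linear":[[0,0,0],[0,0,0],[0,0,0],[0,0,0],[0,0,1],[0,0,2],[0,-1,3],[0,-1,4],[0,-1,4],[0,0,4]],"yaw":[0,0,0,0,0,0,0,0,0,0]}' -0.3
```

```text
time: 4.2
ee_pos: [0.6314, -0.0784, 0.0271]
ee_rot: [-3.142, 0.0, 1.536]
wrist_force: [-1.6, -1.4, 0.8]
width: 0.0094
gripper_force: 50.0
time: 5.03
ee_pos: [0.6312, -0.1092, 0.2096]
ee_rot: [3.141, 0.001, 1.536]
wrist_force: [1.6, -0.3, 0.2]
width: 0.0303
gripper_force: 0.0
```

```bash
python3 -m handwheel '{"linear":[[0.1,2.9,0],[0.1,2.9,0],[0.1,2.9,0],[0.1,2.9,0],[0.1,3,0],[0.1,3,0],[0.1,3,0],[0.1,3,0],[0.1,3,0],[0.1,3,0],[0.1,3,0],[0,3,0]],"yaw":[7,7,7,7,7,7,7,7,7,7,7,7]}' -0.31; python3 -m handwheel '{"linear":[[0,0,0],[0,0,-2],[0,0,-2],[0,0,-1],[0,0,0],[0,0,0]],"yaw":[6,0,0,0,0,0]}'; python3 - <<'E'
from h import *
im=shot('side');crop(im,245,130,110,110,5,'pics/s3.png')
s=arm.get_state();print(s['ee_pos'],s['ee_rot'][2]*57.3)
E
```

```text
time: 6.03
ee_pos: [0.6425, 0.25, 0.2081]
ee_rot: [3.141, 0.001, 3.009]
wrist_force: [0.7, -0.4, -0.2]
width: 0.0297
gripper_force: 0.0
time: 6.53
ee_pos: [0.6422, 0.2482, 0.1569]
ee_rot: [-3.141, -0.001, 3.108]
wrist_force: [-1.3, 0.1, 0.3]
width: 0.0302
gripper_force: 0.0
[0.64296673 0.24826705 0.15811245] 178.06271223499715
```

View pics/s3.png

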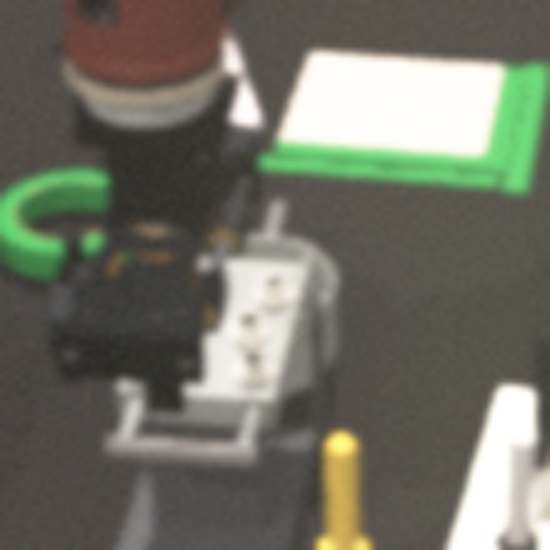

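The side view shows the gripper above the handle bar, whose middle is at crop (185,447), and the cup still under the lip at (290,290). Going down onto the bar and gripping it.

```bash
python3 -m handwheel '{"linear":[[0,-0.35,-1],[0,0,-2],[0,0,-2],[0,0,-1.4],[0,0,-0.5],[0,0,0]],"yaw":[0,0,0,0,0,0]}';  python3 -m handwheel '{"linear":[[0,0,0],[0,0,0],[0,0,0],[0,0,0]],"yaw":[0,0,0,0]}' -1 40
```

```text
time: 7.08
ee_pos: [0.6415, 0.2443, 0.0863]
ee_rot: [-3.141, -0.003, 3.107]
wrist_force: [-0.6, 0.5, 0.0]
width: 0.03
gripper_force: 0.0
time: 7.42
ee_pos: [0.6434, 0.2447, 0.0895]
ee_rot: [-3.142, 0.002, 3.108]
wrist_force: [-0.4, -1.1, 4.8]
width: 0.0112
gripper_force: 32.7
```

```bash
python3 -m handwheel '{"linear":[[0,-0.1,0.84],[0,-0.14,0.85],[0,-0.18,0.84],[0,-0.23,0.82],[0,-0.27,0.81],[0,-0.3,0.79],[0,0,0]],"yaw":[0,0,0,0,0,0,0]}';  python3 -m handwheel '{"linear":[[0,-0.28,0.62],[0,-0.3,0.6],[0,0,0],[0,0,0]],"yaw":[0,0,0,0]}'
```

```text
time: 8.0
ee_pos: [0.6429, 0.2333, 0.138]
ee_rot: [3.14, 0.001, 3.107]
wrist_force: [0.2, 1.8, -1.1]
width: 0.011
gripper_force: 40.0
time: 8.33
ee_pos: [0.6426, 0.2282, 0.1499]
ee_rot: [3.139, 0.001, 3.108]
wrist_force: [1.3, 5.0, -2.6]
width: 0.0106
gripper_force: 40.0
```

```bash
python3 -m handwheel '{"linear":[[0,-0.08,0.2],[0,-0.08,0.2],[0,0,0]],"yaw":[0,0,0]}'; python3 - <<'E'
from h import *
im=shot('side');crop(im,245,130,110,110,5,'pics/s4.png')
E
```

```text
time: 8.58
ee_pos: [0.6426, 0.2268, 0.153]
ee_rot: [3.139, 0.0, 3.108]
wrist_force: [4.1, 6.3, -6.5]
width: 0.0107
gripper_force: 40.0
```

View pics/s4.png

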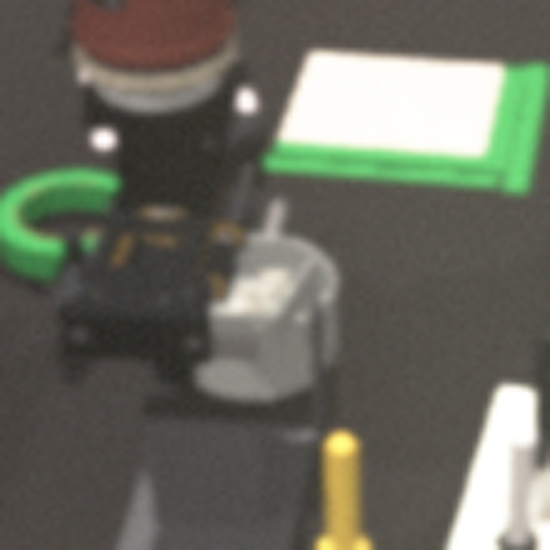

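The tray is tipped: the rear wall is raised at crop (260,370), the cup still sits under the lip, and the measured rise matches the stop. Next is the release and the move to the scraper.

```bash
python3 -m handwheel '{"linear":[[0,0,0],[0,0,0],[0,0,0],[0,0,2],[0,0,3.5],[0,0,3.5]],"yaw":[0,0,0,0,0,0]}' -0.31;  python3 -m handwheel '{"linear":[[-1.6,-0.6,0],[-1.6,-0.6,0],[-1.6,-0.6,0],[-1.6,-0.6,0],[-1.6,-0.6,0],[-1.6,-0.6,0],[-1.6,-0.6,0],[-1.6,-0.6,0],[-1.6,-0.6,0],[-1.6,-0.6,0],[-1.6,-0.6,0],[-1.6,-0.6,0]],"yaw":[-7,-7,-7,-7,-7,-7,-7,-7,-7,-7,-7,-7]}' 0.15; python3 -m handwheel '{"linear":[[-1.2,-0.5,-2],[0,0,-2],[0,0,-2],[0,0,0],[0,0,0]],"yaw":[-7,-5.6,0,0,0]}'; python3 - <<'E'
from h import *
s=arm.get_state();print(s['ee_pos'],s['ee_rot'][2]*57.3)
im=shot('side');crop(im,310,150,110,110,5,'pics/s5.png')
t=shot('top');cv2.imwrite('pics/t5full.png',t)
E
```

```text
time: 9.13
ee_pos: [0.6413, 0.2246, 0.2432]
ee_rot: [-3.14, -0.004, 3.108]
wrist_force: [0.5, -1.0, 0.3]
width: 0.0294
gripper_force: 0.0
time: 10.13
ee_pos: [0.4498, 0.1526, 0.2443]
ee_rot: [3.141, 0.0, 1.636]
wrist_force: [0.5, -0.5, -0.8]
width: 0.0499
gripper_force: 0.0
time: 10.55
ee_pos: [0.4379, 0.1479, 0.1836]
ee_rot: [-3.14, 0.001, 1.422]
wrist_force: [0.7, -0.6, 0.1]
width: 0.05
gripper_force: 0.0
[0.43786389 0.14787284 0.18355418] 81.49395305360919
```

View pics/s5.png

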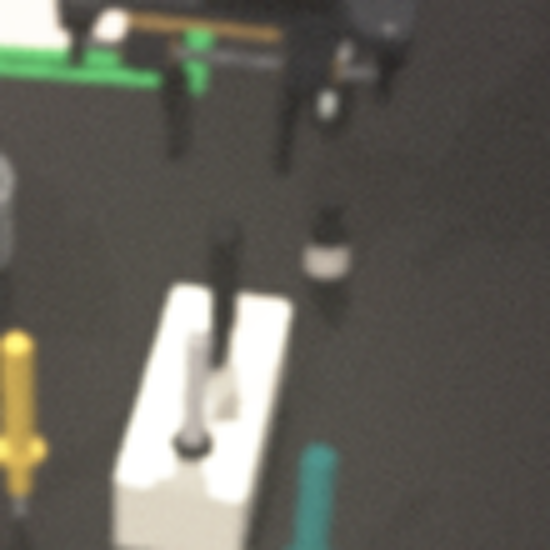

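```bash
python3 - <<'E'
from h import *
f=lambda P:(proj('side',P)-[310,150]+.4)*5
print('tcp',f([.4379,.1479,.1836]),'scr top',f([.4383,.1505,.136]),'bur top',f([.4527,.2464,.134]),'collar ctr',f([.4527,.2464,.055]))
print('obs scraper top',plane('side',(310+226/5-.4,150+230/5-.4),.136),'obs bur top',plane('side',(310+200/5-.4,150+335/5-.4),.134),'collar',plane('side',(310+192/5-.4,150+441/5-.4),.055))
E
```

```text
tcp [231.42849075 158.17737786] scr top [226.97920355 228.48452482] bur top [197.08217154 333.94801777] collar ctr [192.18102032 442.14470458]
obs scraper top [0.43883749 0.15203178 0.136     ] obs bur top [0.45109198 0.24718355 0.134     ] collar [0.45283257 0.24544126 0.055     ]
```

The finger tips at (177,155) and (282,170) straddle the black scraper handle, whose top is at (226,230), and the model projects within 1 px. The grey stylus with a black collar at (192,441) in the rack is the burnisher; the yellow and turquoise ones aren't. I'll go down and grip the scraper.

```bash
python3 -m handwheel '{"linear":[[0.05,0.3,-1.5],[0,0,-2.5],[0,0,-2.5],[0,0,-2],[0,0,-1.2],[0,0,-0.5],[0,0,0]],"yaw":[0,0,0,0,0,0,0]}';  python3 -m handwheel '{"linear":[[0,0,0],[0,0,0],[0,0,0],[0,0,0],[0,0,0],[0,0,0]],"yaw":[0,0,0,0,0,0]}' -1 50;python3 -c "
from plant import arm;s=arm.get_state();print(s['ee_pos'],s['wrist_force'],s['ft_torque'])"
```

```text
time: 11.23
ee_pos: [0.4392, 0.1512, 0.0817]
ee_rot: [-3.141, 0.0, 1.422]
wrist_force: [0.6, 0.6, 1.3]
width: 0.0499
gripper_force: 0.0
time: 11.73
ee_pos: [0.4393, 0.1513, 0.0822]
ee_rot: [3.141, -0.0, 1.422]
wrist_force: [-0.6, -1.0, 0.0]
width: 0.0179
gripper_force: 0.0
[0.43933431 0.15127703 0.0821607 ] [-0.58957764 -0.97476547  0.01636576] [-0.01768541 -0.09938342  0.00079388]
```

```bash
python3 -m handwheel '{"linear":[[0,0,0],[0,0,0],[0,0,0],[0,0,1],[0,0,2],[0,0,3],[0,0,3],[0,0,3],[0,0,3],[0,0,3]],"yaw":[0,0,0,0,0,0,0,0,0,0]}';python3 -c "
from plant import arm;s=arm.get_state();print(s['ee_pos'],s['wrist_force'],s['ft_torque'])"
```

```text
time: 12.57
ee_pos: [0.4386, 0.1511, 0.2636]
ee_rot: [3.142, -0.0, 1.422]
wrist_force: [0.4, -0.7, -0.2]
width: 0.016
gripper_force: 50.0
[0.43857752 0.15114078 0.26364486] [ 0.3813904  -0.67794701 -0.16295728] [-0.03148656 -0.1532104   0.01002339]
```

```bash
python3 -m handwheel '{"linear":[[1.45,0.1,0],[1.45,0.1,0],[1.45,0.1,0],[1.45,0.1,0],[1.45,0.1,0],[1.45,0.1,0],[1.45,0.1,0],[1.45,0.1,0],[1.45,0.1,0],[1.45,0.1,0],[1.45,0.1,0],[1.45,0.1,0]],"yaw":[7,7,7,7,7,7,7,7,7,7,7,7]}'; python3 -m handwheel '{"linear":[[1.4,0.3,0],[1.4,0.4,0],[0,0,-1.5],[0,0,-1.5],[0,0,-1.5],[0,0,0],[0,0,0]],"yaw":[7,5.4,0,0,0,0,0]}'; python3 - <<'E'
from h import *
s=arm.get_state();print(s['ee_pos'],s['ee_rot'][2]*57.3)
im=shot('side');crop(im,245,130,110,110,5,'pics/s6.png')
f=lambda P:(proj('side',P)-[245,130]+.4)*5
print(f(s['ee_pos']-[0,0,.062]))
t=shot('top');cv2.imwrite('pics/t6full.png',t)
E
```

```text
time: 13.57
ee_pos: [0.6135, 0.1632, 0.2619]
ee_rot: [-3.141, -0.001, 2.894]
wrist_force: [0.3, 0.1, -0.9]
width: 0.0158
gripper_force: 50.0
time: 14.15
ee_pos: [0.6402, 0.1701, 0.2159]
ee_rot: [-3.141, -0.003, 3.104]
wrist_force: [-0.8, 0.1, -0.5]
width: 0.0158
gripper_force: 50.0
[0.64018536 0.1701034  0.21585951] 177.87740138164486
[200.93412569 307.67227659]
```

View pics/s6.png

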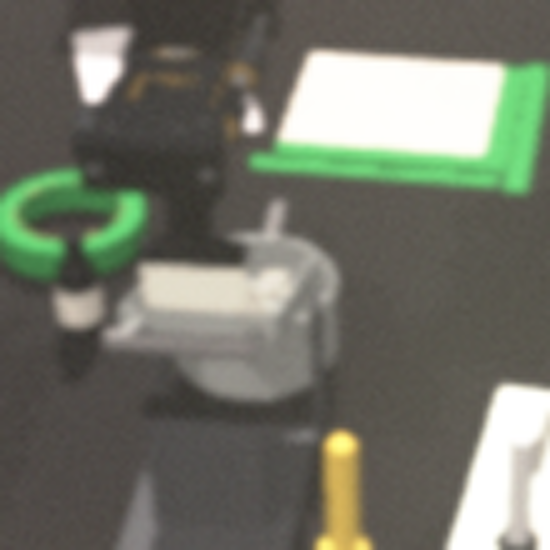

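The white blade, at crop (140–260, 262–312), is level inside the tray in front of the raised rear wall, and the cup is still in place. Lowering until I feel the floor.

```bash
python3 -m handwheel '{"linear":[[0,0,-0.7],[0,0,-0.5],[0,0,-0.2],[0,0,0]],"yaw":[0,0,0,0]}';for i in 1 ; do python3 -m handwheel '{"linear":[[0,0,-0.15],[0,0,0]],"yaw":[0,0]}';python3 -m handwheel '{"linear":[[0,0,-0.15],[0,0,0]],"yaw":[0,0]}';python3 -m handwheel '{"linear":[[0,0,-0.15],[0,0,0]],"yaw":[0,0]}'; done | grep -E "ee_pos|force"
```

```text
time: 14.58
ee_pos: [0.6405, 0.1701, 0.2018]
ee_rot: [-3.141, -0.001, 3.104]
wrist_force: [-0.1, 0.6, -0.8]
width: 0.0157
gripper_force: 50.0
ee_pos: [0.641, 0.1702, 0.2011]
wrist_force: [0.6, -0.9, -1.3]
gripper_force: 50.0
ee_pos: [0.641, 0.1702, 0.1996]
wrist_force: [-0.3, 0.5, -0.4]
gripper_force: 50.0
ee_pos: [0.6413, 0.1703, 0.1989]
wrist_force: [-1.2, 0.3, 1.9]
gripper_force: 50.0
```

```bash
python3 -m handwheel '{"linear":[[0,0,-0.1],[0,0,0]],"yaw":[0,0]}' | grep -E "ee_pos|force"; python3 -m handwheel '{"linear":[[-0.02,-0.5,-0.2],[-0.02,-0.5,-0.2],[-0.02,-0.5,-0.2],[-0.02,-0.5,-0.2],[-0.02,-0.5,-0.2],[-0.02,-0.5,-0.2],[-0.02,-0.5,-0.2],[-0.02,-0.5,-0.2],[-0.02,-0.5,-0.2],[-0.02,-0.5,-0.2]],"yaw":[0,0,0,0,0,0,0,0,0,0]}'; python3 - <<'E'
from h import *
s=arm.get_state();print(s['ee_pos'],s['wrist_force'])
im=shot('side');crop(im,250,140,90,80,6,'pics/s7.png')
E
```

```text
ee_pos: [0.6413, 0.1703, 0.1988]
wrist_force: [-2.3, -0.4, 6.1]
gripper_force: 50.0
time: 16.08
ee_pos: [0.6404, 0.1206, 0.1792]
ee_rot: [3.14, 0.004, 3.104]
wrist_force: [-0.1, 0.9, 6.2]
width: 0.0157
gripper_force: 50.0
[0.64036998 0.12064656 0.17917719] [-0.07701671  0.92958879  6.18023283]
```

View pics/s7.png

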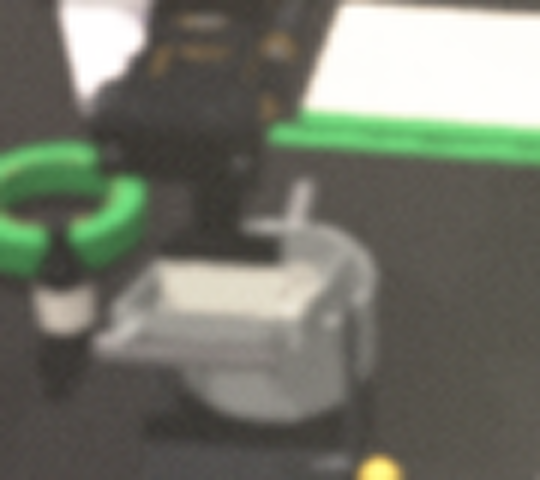

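The blade has swept half-way (crop 160–320, 262–310) and no caps remain behind it. Continuing to just past the lip.

```bash
python3 -m handwheel '{"linear":[[-0.03,-0.5,-0.2],[-0.03,-0.5,-0.2],[-0.03,-0.5,-0.2],[-0.03,-0.5,-0.2],[-0.03,-0.5,-0.2],[-0.03,-0.5,-0.2],[-0.03,-0.5,-0.2],[-0.03,-0.5,-0.2],[-0.03,-0.5,-0.2],[-0.03,-0.5,-0.2]],"yaw":[0,0,0,0,0,0,0,0,0,0]}';  python3 -m handwheel '{"linear":[[-0.02,-0.4,-0.16],[-0.02,-0.4,-0.16],[-0.02,-0.4,-0.16],[-0.02,-0.4,-0.16],[-0.02,-0.4,-0.16],[-0.02,-0.4,-0.16],[-0.02,-0.4,-0.16],[-0.02,-0.4,-0.16],[-0.02,-0.4,-0.16],[-0.02,-0.4,-0.16],[0,-0.4,-0.1],[0,0,0]],"yaw":[0,0,0,0,0,0,0,0,0,0,0,0]}'; python3 -m handwheel '{"linear":[[0,0,0],[0,0,1],[0,0,3],[0,0,4],[0,3,3],[0,3.5,0],[0,3.5,0],[0,3.5,0],[0,0,0]],"yaw":[0,0,0,0,0,0,0,0,0]}'; python3 - <<'E'
from h import *
im=shot('side');crop(im,265,130,80,80,4,'pics/a.png')
t=shot('top');crop(t,250,130,130,80,4,'pics/b.png')
a=cv2.imread('pics/a.png');b=cv2.imread('pics/b.png')
h=max(a.shape[0],b.shape[0]);c=np.zeros((a.shape[0]+b.shape[0],max(a.shape[1],b.shape[1]),3),np.uint8)
c[:a.shape[0],:a.shape[1]]=a;c[a.shape[0]:,:b.shape[1]]=b[:600-a.shape[0]] if 0 else b
cv2.imwrite('pics/c7.png',cv2.resize(c,None,fx=.9,fy=.9))
E
```

```text
time: 16.97
ee_pos: [0.6398, 0.0692, 0.1593]
ee_rot: [-3.141, 0.009, 3.104]
wrist_force: [6.2, -1.3, -1.4]
width: 0.0156
gripper_force: 50.0
time: 17.97
ee_pos: [0.6332, 0.0254, 0.1391]
ee_rot: [-3.141, -0.002, 3.104]
wrist_force: [-0.3, 0.2, -1.3]
width: 0.0159
gripper_force: 50.0
time: 18.72
ee_pos: [0.6334, 0.1673, 0.251]
ee_rot: [3.138, 0.001, 3.11]
wrist_force: [0.1, -0.6, -1.3]
width: 0.0157
gripper_force: 50.0
```

View pics/c7.png

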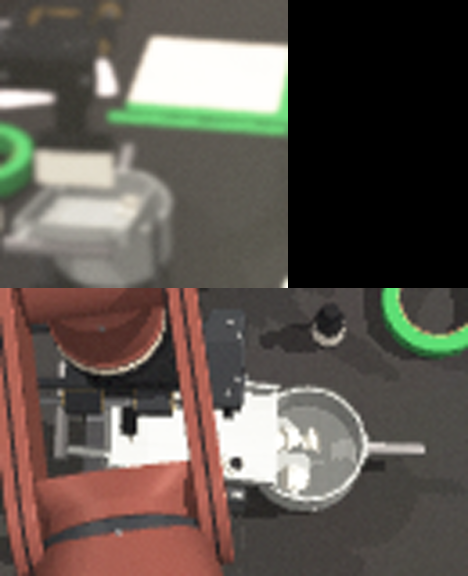

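Several caps are in the cup at (295,450). One cap is left on the floor near the lip, on the near side at top crop (235,463), and (128,203) in the side view. I'll locate it for a second, offset pass.

```bash
python3 - <<'E'
from h import *
u,v=250+235/3.6-.4,130+(463-288)/3.6-.4
for z in(.10,.108,.112):print(plane('top',(u,v),z))
ps=(265+128/3.6-.4,130+203/3.6-.4);print(tri(ps,(u,v)), arm.get_state()['ee_pos'])
E
```

```text
[0.60771159 0.07777339 0.1       ]
[0.60595987 0.07776832 0.108     ]
[0.60508401 0.07776578 0.112     ]
(array([0.60713932, 0.07775823, 0.1089273 ]), np.float64(0.002701070457275927)) [0.63380222 0.16233264 0.25034288]
```

```bash
python3 -m handwheel '{"linear":[[-0.3,-2.8,0],[-0.25,-2.8,0],[0,0,-2],[0,0,-2],[0,0,-2],[0,0,-1.2],[0,0,0],[0,0,0]],"yaw":[0,0,0,0,0,0,0,0]}'; python3 -m handwheel '{"linear":[[0,0,-0.2],[0,0,0]],"yaw":[0,0]}'| grep -E "ee_pos|force"; python3 -m handwheel '{"linear":[[0,0,-0.2],[0,0,0]],"yaw":[0,0]}'| grep -E "ee_pos|force"
```

```text
time: 19.48
ee_pos: [0.6282, 0.1039, 0.1774]
ee_rot: [-3.141, -0.001, 3.104]
wrist_force: [-0.0, -0.4, -0.5]
width: 0.0158
gripper_force: 50.0
ee_pos: [0.6295, 0.1046, 0.1772]
wrist_force: [-0.1, -0.1, -0.2]
gripper_force: 50.0
ee_pos: [0.6289, 0.1048, 0.1743]
wrist_force: [-0.4, -0.0, -0.7]
gripper_force: 50.0
```

```bash
python3 -m handwheel '{"linear":[[0,0,-0.12],[0,0,-0.1],[0,0,0]],"yaw":[0,0,0]}'| grep -E "ee_pos|force"; python3 -m handwheel '{"linear":[[-0.02,-0.45,-0.18],[-0.02,-0.45,-0.18],[-0.02,-0.45,-0.18],[-0.02,-0.45,-0.18],[-0.02,-0.45,-0.18],[-0.02,-0.45,-0.18],[-0.02,-0.45,-0.18],[-0.02,-0.45,-0.18]],"yaw":[0,0,0,0,0,0,0,0]}'| grep -E "ee_pos|force"; python3 -m handwheel '{"linear":[[-0.02,-0.45,-0.18],[-0.02,-0.45,-0.18],[-0.02,-0.45,-0.18],[-0.02,-0.45,-0.18],[-0.02,-0.45,-0.18],[-0.02,-0.45,-0.18],[0,-0.45,-0.18],[0,-0.45,-0.18],[0,-0.4,-0.1],[0,0,0]],"yaw":[0,0,0,0,0,0,0,0,0,0]}'| grep -E "ee_pos|force"
```

```text
ee_pos: [0.6289, 0.1048, 0.1727]
wrist_force: [-0.7, 0.7, 3.7]
gripper_force: 50.0
ee_pos: [0.628, 0.0685, 0.1583]
wrist_force: [0.8, 1.1, 6.2]
gripper_force: 50.0
ee_pos: [0.625, 0.0277, 0.1405]
wrist_force: [0.5, -0.2, -0.9]
gripper_force: 50.0
```

```bash
 python3 -m handwheel '{"linear":[[0,0,0],[0,0,1],[0,0,3],[0,0,4],[-2,2,3],[-3.5,2,0],[-3.5,2,0],[-3.5,2,0],[-3.5,0,0],[-2,0,0]],"yaw":[-7,-7,-7,-7,-7,-7,-7,-7,-7,-7]}' ; python3 - <<'E'
from h import *
im=shot('side');crop(im,265,130,80,80,4,'pics/a.png')
t=shot('top');crop(t,250,130,130,80,4,'pics/b.png')
a=cv2.imread('pics/a.png');b=cv2.imread('pics/b.png')
c=np.zeros((a.shape[0]+b.shape[0],max(a.shape[1],b.shape[1]),3),np.uint8)
c[:a.shape[0],:a.shape[1]]=a;c[a.shape[0]:,:b.shape[1]]=b
cv2.imwrite('pics/c8.png',cv2.resize(c,None,fx=.9,fy=.9))
E
```

```text
time: 22.4
ee_pos: [0.4424, 0.1098, 0.251]
ee_rot: [-3.14, -0.001, 1.879]
wrist_force: [0.3, 0.2, 0.2]
width: 0.0154
gripper_force: 50.0
```

View pics/c8.png

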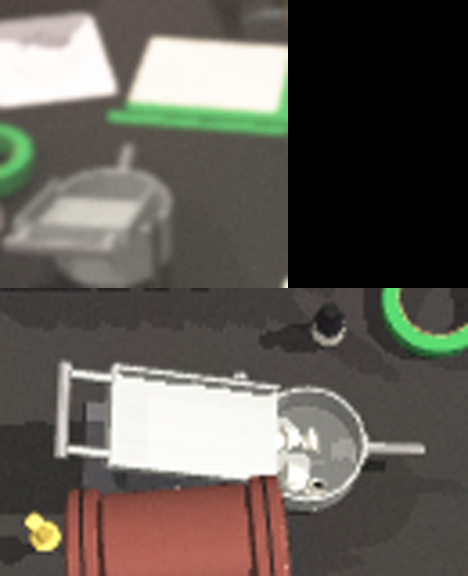

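The tray floor is empty in both views and the caps lie in the cup at (290–320, 430–490). Returning the scraper to its slot.

```bash
 python3 -m handwheel '{"linear":[[0,1,0],[-0.15,1.1,0],[-0.1,1,0],[-0.1,1,0],[0,0,-2],[0,0,-2],[0,0,-2],[0,0,-1],[0,0,0],[0,0,0],[0,0,0]],"yaw":[-6.5,-6.5,-6.5,-6.6,0,0,0,0,0,0,0]}'; for k in 1 2 3; do python3 -c "
from h import *
shot('side') if $k<3 else crop(shot('side'),310,150,110,110,5,'pics/s9.png')
s=arm.get_state();print(s['ee_pos'],s['ee_rot'][2]*57.3)"; done
```

```text
time: 23.42
ee_pos: [0.4433, 0.1497, 0.1829]
ee_rot: [3.14, -0.001, 1.427]
wrist_force: [-0.6, 0.7, -0.3]
width: 0.0153
gripper_force: 50.0
[0.44342055 0.14974512 0.18315932] 81.78294869502146
[0.44336327 0.14977403 0.18316396] 81.77855575194438
[0.44323477 0.14976992 0.18306646] 81.7785034577586
```

View pics/s9.png

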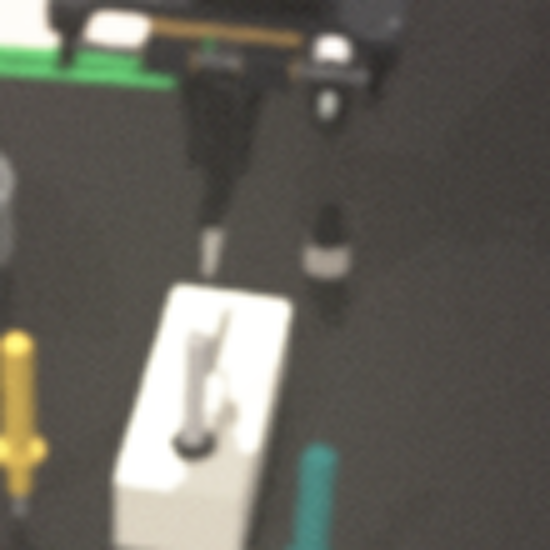

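The side view shows the scraper hanging straight above the slot, blade bottom at crop (207,275), with the slot at (222,320). I need about -4 mm in x. Checking the blade's lower end against the model first.

```bash
python3 - <<'E'
from h import *
f=lambda P:(proj('side',P)-[310,150]+.4)*5
tc=np.array([.4433,.1497,.1831]);print('blade bottom mid',f(tc-[0,0,.062]),'top bare',f(tc-[0,0,.030]),'ends',f(tc-[0,0,.062]+np.array([.0044,.0297,0])),f(tc-[0,0,.062]-np.array([.0044,.0297,0])))
E
python3 -m handwheel '{"linear":[[-0.4,0.15,-0.5],[0,0,-1.5],[0,0,-1],[0,0,0],[0,0,0]],"yaw":[-0.3,0,0,0,0]}'; python3 -c "
from plant import arm;s=arm.get_state();print(s['ee_pos'],s['ee_rot'][2]*57.3)"
```

```text
blade bottom mid [217.31034469 247.84265409] top bare [219.58330707 203.31757697] ends [208.48123457 278.37149435] [225.81147744 218.44787703]
time: 23.98
ee_pos: [0.4375, 0.1511, 0.151]
ee_rot: [-3.14, 0.001, 1.422]
wrist_force: [0.4, -0.2, -1.2]
width: 0.016
gripper_force: 50.0
[0.43748389 0.15112782 0.15102758] 81.47341229558442
```

```bash
python3 -m handwheel '{"linear":[[0.15,0,-1],[0,0,-1],[0,0,-0.8],[0,0,0]],"yaw":[0,0,0,0]}' | grep -E "ee_pos|force"; python3 -m handwheel '{"linear":[[0,0,-0.6],[0,0,-0.6],[0,0,0]],"yaw":[0,0,0]}'| grep -E "ee_pos|force"
```

```text
ee_pos: [0.4382, 0.1509, 0.1213]
wrist_force: [-0.4, -0.0, -1.1]
gripper_force: 50.0
ee_pos: [0.439, 0.151, 0.1104]
wrist_force: [-1.0, -0.2, -0.2]
gripper_force: 50.0
```

Blade bottom is about 4 mm inside the slot with no contact force. Carrying on down.

```bash
python3 -m handwheel '{"linear":[[0,0,-0.7],[0,0,-0.7],[0,0,-0.7],[0,0,-0.4],[0,0,0]],"yaw":[0,0,0,0,0]}'| grep -E "ee_pos|force"; python3 -m handwheel '{"linear":[[0,0,-0.15],[0,0,-0.1],[0,0,0]],"yaw":[0,0,0]}'| grep -E "ee_pos|force"
```

```text
ee_pos: [0.4387, 0.151, 0.0853]
wrist_force: [-0.4, 0.4, -1.6]
gripper_force: 50.0
ee_pos: [0.4399, 0.1512, 0.0843]
wrist_force: [0.3, 0.0, -1.6]
gripper_force: 50.0
```

```bash
python3 -m handwheel '{"linear":[[0,0,-0.12],[0,0,-0.08],[0,0,0]],"yaw":[0,0,0]}'| grep -E "ee_pos|force"; python3 -m handwheel '{"linear":[[0,0,0],[0,0,0],[0,0,0],[0,0,0],[0,0,2],[0,0,3.5],[0,0,3.5],[0,0,4],[0,0,4]],"yaw":[0,0,0,0,0,0,0,0,0]}' 0.1; python3 -m handwheel '{"linear":[[1.55,0.58,0],[1.55,0.58,0],[1.55,0.58,0],[1.55,0.58,0],[1.55,0.58,0],[1.55,0.58,0],[1.55,0.58,0],[1.55,0.58,0],[1.55,0.58,0],[1.55,0.58,0],[1.55,0.58,0],[1.55,0.58,0]],"yaw":[7,7,7,7,7,7,7,7,7,7,7,7]}' -0.31;python3 -m handwheel '{"linear":[[1.7,0.6,0],[0,0,0],[0,0,0],[0,0,0]],"yaw":[7,5.3,0,0]}'; python3 - <<'E'
from h import *
s=arm.get_state();print(s['ee_pos'],s['ee_rot'][2]*57.3)
cv2.imwrite('pics/top10.png',shot('top'));cv2.imwrite('pics/side10.png',shot('side'))
E
```

```text
ee_pos: [0.4398, 0.1512, 0.0822]
wrist_force: [-1.1, 0.2, -0.3]
gripper_force: 50.0
time: 26.23
ee_pos: [0.4391, 0.1511, 0.2537]
ee_rot: [-3.141, 0.0, 1.422]
wrist_force: [1.4, 0.3, 0.7]
width: 0.0477
gripper_force: 0.0
time: 27.23
ee_pos: [0.6265, 0.2211, 0.2519]
ee_rot: [-3.141, -0.0, 2.894]
wrist_force: [0.6, -0.4, -0.6]
width: 0.0302
gripper_force: 0.0
time: 27.57
ee_pos: [0.6426, 0.2268, 0.2517]
ee_rot: [-3.141, -0.001, 3.1]
wrist_force: [-0.1, -0.1, 0.2]
width: 0.0303
gripper_force: 0.0
[0.64256446 0.22675812 0.25170813] 177.61109959485543
```

```bash
python3 - <<'E'
from h import *
a=cv2.imread('pics/side0.png').astype(int);b=cv2.imread('pics/side10.png').astype(int)
d=np.abs(a-b).max(2)[195:260,330:370];print('rack change px',(d>50).sum(),np.argwhere(d>50)[:8].tolist())
E
python3 -m handwheel '{"linear":[[0,0,-2.5],[0,0,-2.5],[0,0,-2.5],[0,0,-1.5],[0,0,-0.8],[0,0,0]],"yaw":[0,0,0,0,0,0]}'| grep -E "ee_pos|force"; python3 -m handwheel '{"linear":[[0,0,0],[0,0,0],[0,0,0],[0,0,0],[0,0,0]],"yaw":[0,0,0,0,0]}' -1 50
```

```text
rack change px 64 [[14, 26], [14, 27], [14, 28], [14, 29], [15, 26], [15, 27], [15, 28], [15, 36]]
ee_pos: [0.6411, 0.2264, 0.1519]
wrist_force: [-1.0, 0.1, -0.8]
gripper_force: 0.0
time: 28.58
ee_pos: [0.6437, 0.2268, 0.156]
ee_rot: [3.141, 0.003, 3.102]
wrist_force: [0.2, -0.7, 4.2]
width: 0.0104
gripper_force: 50.0
```

```bash
python3 -m handwheel '{"linear":[[0,0.3,-0.6],[0,0.28,-0.64],[0,0.3,-0.79],[0,0.27,-0.81],[0,0.23,-0.82],[0,0.18,-0.84],[0,0.14,-0.85],[0,0.1,-0.84],[0,0,0]],"yaw":[0,0,0,0,0,0,0,0,0]}'; python3 -m handwheel '{"linear":[[0,0,-0.15],[0,0,-0.15],[0,0,0]],"yaw":[0,0,0]}'|grep -E "ee_pos|force"; python3 -m handwheel '{"linear":[[0,0,-0.15],[0,0,-0.15],[0,0,0]],"yaw":[0,0,0]}'|grep -E "ee_pos|force"
```

```text
time: 29.33
ee_pos: [0.6444, 0.2446, 0.0929]
ee_rot: [-3.141, 0.004, 3.103]
wrist_force: [5.8, 0.4, -2.8]
width: 0.0106
gripper_force: 50.0
ee_pos: [0.6445, 0.2447, 0.0927]
wrist_force: [-1.4, -2.6, 12.0]
gripper_force: 50.0
ee_pos: [0.6446, 0.2447, 0.0925]
wrist_force: [-9.5, -5.0, 25.2]
gripper_force: 50.0
```

```bash
python3 -m handwheel '{"linear":[[0,0,0.3],[0,0,0.2],[0,0,0]],"yaw":[0,0,0]}'|grep -E "ee_pos|force"; python3 -m handwheel '{"linear":[[0,0,0],[0,0,0],[0,0,0],[0,0,1],[0,0,3],[0,0,4],[0,0,4],[0,0,3]],"yaw":[0,0,0,0,0,0,0,0]}' -0.31|grep -E "ee_pos|force"; python3 -m handwheel '{"linear":[[-1.5,0,0],[-1.5,0,0],[-1.5,0,0],[-1.5,0,0],[-1.5,0,0],[-1.5,0,0],[-1.5,0,0],[-1.5,0,0],[-1.5,0,0],[-1.5,0,0],[-1.5,0,0],[-1.5,0,0]],"yaw":[-7,-7,-7,-7,-7,-7,-7,-7,-7,-7,-7,-7]}' 0.1;python3 -m handwheel '{"linear":[[-1,0.1,0],[0,0,0],[0,0,0],[0,0,0]],"yaw":[-7,-5.2,0,0]}'; python3 - <<'E'
from h import *
s=arm.get_state();print(s['ee_pos'],s['ee_rot'][2]*57.3)
cv2.imwrite('pics/top11.png',shot('top'));cv2.imwrite('pics/side11.png',shot('side'))
T=cv2.imread('pics/top11.png').astype(int);T0=cv2.imread('pics/top0.png').astype(int)
# tray rear wall/handle region vs start: handle bar columns
print('top tray diff px',(np.abs(T-T0).max(2)[152:190,258:330]>60).sum())
g=T.max(2);print(g[152:195:3,250:335:4])
b=cv2.imread('pics/side11.png').max(2);print(b[180:250,340:372:2][::5])
E
```

```text
ee_pos: [0.6444, 0.2446, 0.0928]
wrist_force: [3.5, -1.2, 5.1]
gripper_force: 50.0
ee_pos: [0.6429, 0.2452, 0.2452]
wrist_force: [0.4, -0.4, -0.2]
gripper_force: 0.0
time: 31.75
ee_pos: [0.4614, 0.2449, 0.2415]
ee_rot: [-3.141, -0.0, 1.631]
wrist_force: [-0.8, -0.3, -0.1]
width: 0.0478
gripper_force: 0.0
time: 32.08
ee_pos: [0.4525, 0.2459, 0.2416]
ee_rot: [-3.141, -0.0, 1.427]
wrist_force: [-0.4, -0.0, -0.4]
width: 0.0481
gripper_force: 0.0
[0.45249079 0.24591861 0.24161741] 81.75280294988933
top tray diff px 211
[[ 77  77  79  76  79  80  78  81  81  82  79  81  79  80  75  81  79  80
   80  80  77  83]
 [ 80  82  80  75  81  81  80 232 199 202 198 160 164 126 132 102 144 136
   98  78  77  80]
 [ 79  76  77  77 236 238 238 230 219 217 217 147 216 146 139 141 138 136
  141 218 159 186]
 [ 81  78  81  88  91  81  91 190 219 235 236 236 237 236 236 236 234 235
  219 234 115 112]
 [ 76  79  80  93  76  80 126 193 223 236 236 237 237 236 233 232 231 232
  231 232 139 141]
 [ 77  56  52 100  62  52  86 192 219 233 234 234 233 232 232 234 230 232
  231 232 225 144]
 [ 76  49  52 107  59 
[... 1054 characters left out ...]
  80  88  85  83  83  85  82]
 [ 87  89  88  87  90  85  72  69  66  84  87  87  84  86  88 106]
 [ 89  89  92  97  92  85  71  67  73  86  88  87  88  89  87  87]
 [ 94 114 248 255 255 253 126  70 144 251 254 253 250 237 129  84]
 [ 97 227 255 255 255 252 138  77 207 255 255 255 255 250 118  83]
 [200 255 255 252 209 192 120 120 239 255 255 255 255 199  96  86]
 [254 255 255 251 203 194 210 228 241 255 255 255 240 137  87  84]
 [255 255 255 246 201 218 240 221 211 253 255 254 182  90  87  84]
 [255 255 254 222 199 202 248 254 255 255 255 229 120  78  88  86]
 [255 255 240 109  96 107 221 255 255 255 252 156  80  83  90 132]
 [255 255 255 253 236 240 255 255 255 255 211 102  78  83  89 126]]
```

```bash
python3 -m handwheel '{"linear":[[0,0.05,-2.5],[0,0,-3],[0,0,-3],[0,0,-3],[0,0,-2.5],[0,0,-1.7],[0,0,-1],[0,0,0]],"yaw":[-0.2,0,0,0,0,0,0,0]}'|grep -E "ee_pos|force"; python3 -m handwheel '{"linear":[[0,0,0],[0,0,0],[0,0,0],[0,0,0],[0,0,0],[0,0,0],[0,0,0],[0,0,0]],"yaw":[0,0,0,0,0,0,0,0]}' -1 40; python3 -m handwheel '{"linear":[[0,0,0],[0,0,0],[0,0,0],[0,0,0]],"yaw":[0,0,0,0]}'
```

```text
ee_pos: [0.4511, 0.2455, 0.0717]
wrist_force: [-0.1, 0.0, -0.0]
gripper_force: 0.0
time: 33.52
ee_pos: [0.4531, 0.2464, 0.0749]
ee_rot: [3.141, -0.0, 1.42]
wrist_force: [-1.1, 0.6, 4.2]
width: 0.014
gripper_force: 40.0
time: 33.85
ee_pos: [0.4531, 0.2464, 0.0749]
ee_rot: [3.141, -0.0, 1.42]
wrist_force: [-1.3, -0.7, 5.0]
width: 0.0136
gripper_force: 40.0
```

```bash
python3 -m handwheel '{"linear":[[0,0,1],[0,0,2],[0,0,3],[0,0,3.5],[0,0,3.5],[0,0,3.5],[0,0,3.5],[0,0,0]],"yaw":[0,0,0,0,0,0,0,0]}'; cat > seam.py <<'E'
from h import *
np.set_printoptions(precision=4,suppress=True)
th=np.radians(-3.9);R=np.array([[np.cos(th),-np.sin(th)],[np.sin(th),np.cos(th)]])
C=np.array([.5671,-.3293])-R@[.01,-.01]
print('pad centre',C)
def sample(im,nm,p):  # sat at pad-frame point
    u=proj(nm,[*(C+R@p),.004]); return cv2.remap(im,np.float32([[u[0]]]),np.float32([[u[1]]]),cv2.INTER_LINEAR)[0,0]
for nm,f in(('top','pics/top0.png'),('side','pics/side0.png')):
    im=cv2.imread(f).astype(np.float32); g=im[...,1]-im[...,2]  # green minus red
    for name,pts,ax in(('AB',[(None,y) for y in np.linspace(-.06,.05,12)],0),('BC',[(x,None) for x in np.linspace(-.06,.055,12)],1)):
        out=[]
        for q in pts:
            n0=-.07 if ax==0 else .06
            ts=np.linspace(-.012,.012,49); v=[]
            for t in ts:
                p=np.array([n0+t,q[1]]) if ax==0 else np.array([q[0],n0+t]); v.append(sample(g,nm,p))
            v=np.array(v).ravel(); h=(v[:6].mean()+v[-6:].mean())/2; s=np.sign(v-h); k=np.where(np.diff(s)!=0)[0]
            if len(k): out.append((q[1] if ax==0 else q[0],ts[k[0]]*1e3))
        o=np.array(out);pf=np.polyfit(o[:,0],o[:,1],1);print(nm,name,len(o),'offset mm at mid',np.median(o[:,1]),'slope deg',pf[0]/1e3*57.3, 'sd',np.std(o[:,1]-np.polyval(pf,o[:,0])))
for n,p in(('a',(-.07,-.065)),('b',(-.07,.06)),('c',(.06,.06))):print(n,C+R@p)
E
python3 seam.py
```

```text
time: 34.52
ee_pos: [0.456, 0.2475, 0.2832]
ee_rot: [3.13, -0.006, 1.42]
wrist_force: [0.4, -0.4, 0.2]
width: 0.0138
gripper_force: 40.0
pad centre [ 0.5578 -0.3186]
top AB 12 offset mm at mid -1.2500000000000002 slope deg 0.4608041958041956 sd 0.5767611790450683
top BC 12 offset mm at mid 0.0 slope deg -0.3449498327759199 sd 0.6519351386598405
side AB 12 offset mm at mid -1.4999999999999996 slope deg 0.47082167832167776 sd 0.22305230553018485
side BC 12 offset mm at mid 1.0000000000000009 slope deg 0.2299665551839471 sd 0.5711770314387661
a [ 0.4835 -0.3787]
b [ 0.492 -0.254]
c [ 0.6217 -0.2629]
```

```bash
python3 -m handwheel '{"linear":[[0.5,-2.5,0],[0.7,-3.8,0],[0.7,-3.8,0],[0.7,-3.8,0],[0.7,-3.8,0],[0.7,-3.8,0],[0.7,-3.8,0],[0.7,-3.8,0],[0.7,-3.8,0],[0.7,-3.8,0],[0.7,-3.8,0],[0.7,-3.8,0]],"yaw":[0,0,0,0,0,0,0,0,0,0,0,0]}'|grep ee_pos;  python3 -m handwheel '{"linear":[[0.8,-3.8,-1],[0.9,-3.8,-3],[0.7,-3.8,-4],[0,-1.5,-4],[0,0,-4],[0,0,-2.5],[0,0,0],[0,0,0],[0,0,0]],"yaw":[0,0,0,0,0,0,0,0,0]}'; python3 - <<'E'
from h import *
s=arm.get_state();print(s['ee_pos'],s['ee_rot'])
im=shot('side');cv2.imwrite('pics/side12.png',im);t=shot('top');cv2.imwrite('pics/top12.png',t)
tip=s['ee_pos']-[0,0,.071]
for nm,I in(('side',im),('top',t)):
    u=proj(nm,tip);print(nm,u);a=I.min(2);x,y=int(u[0]),int(u[1]);print(x-8,y-12);print(a[y-12:y+10,x-8:x+10])
E
```

```text
ee_pos: [0.5345, -0.1986, 0.2743]
time: 36.27
ee_pos: [0.5568, -0.3106, 0.1072]
ee_rot: [3.139, 0.001, 1.42]
wrist_force: [-0.0, 0.4, 0.2]
width: 0.0139
gripper_force: 40.0
[ 0.55675749 -0.31057529  0.10716258] [3.13913939e+00 1.28288236e-03 1.42038493e+00]
side [325.84235042 145.41373993]
317 133
[[ 81  82  78  79  77  83 103 135 152 145 124  94  77  77  77  72  73  73]
 [ 78  79  79  80  76  76  85 103 113 110  98  81  76  76  77  76  75  73]
 [ 79  77  83  78  78  76  75  83  89  90  80  75  70  78  77  76  76  74]
 [ 80  80  80  78  79  80  84 103 113 113  96  78  79  75  74  76  74  76]
 [ 81  79  78  79  80  81  96 122 144 144 118  91  83  74  76  76  74  76]
 [ 80  82  80  80  80  83  99 131 159 153 130  96  83  78  78  80  79  77]
 [ 88  87  84  84  83  87 100 134 158 157 132  98  83  78  78  78  79  78]
 [131 126 116 113 111 109 118 138 158 154 130 103  91  88  86  85  83  82]
 [197 193 186 181 180 177 177 175 170 161 154 146 140 133 126 122 117 109]
 [238 237 236 234 234 233 231 225 206 194 202 209 209 201 194 190 184 179]
 [246 246 246 246 246 245 244 238 223 219 229 239 2
[... 1840 characters left out ...]
 92  79  48  88  91  91]
 [254 253 253 117  44  39  45  41  43  75  98  94  94  62  70  92  88  98]
 [254 248 234  57  44  43  44  41  56  90  94  94  68  60  96  94  95  73]
 [254 253 115  46  41  41  41  44  88  92  92  78  48  81  92  93  94  49]
 [253 178  49  43  41  43  45  77  90  92  90  57  82  95  94  98  59  52]
 [232  56  41  42  43  44  68  87  89  90  66  61  91  94  97  73  44  46]
 [114  44  41  40  47  54  85  84  85  76  58  88  89  92  91  42  44  49]
 [ 56  42  42  41  44  76  79  85  83  46  79  87  91  93  46  40  47  51]
 [ 45  42  40  44  66  78  79  80  50  63  87  87  85  76  44  42  45  59]
 [ 41  44  38  57  73  73  75  58  52  80  83  81  69  41  43  46  59  61]]
```

```bash
python3 -m handwheel '{"linear":[[-1.9,-1.75,0],[-1.9,-1.75,0],[-1.9,-1.75,0],[-1.85,-1.75,0],[0,0,-1],[0,0,-1],[0,0,-0.6],[0,0,0],[0,0,0]],"yaw":[0,0,0,0,0,0,0,0,0]}'; python3 -c "
from h import *
for i in range(3):
    shot('side');s=arm.get_state();print(s['ee_pos'],s['ee_rot'],s['wrist_force'])"
```

```text
time: 37.12
ee_pos: [0.4806, -0.3789, 0.0785]
ee_rot: [-3.141, -0.001, 1.421]
wrist_force: [0.0, 0.0, -1.1]
width: 0.014
gripper_force: 40.0
[ 0.48084092 -0.37922119  0.07896929] [-3.14156880e+00 -1.96174388e-04  1.42143509e+00] [ 0.79156187  0.2261856  -0.84313761]
[ 0.48095472 -0.37945589  0.07925472] [3.14119150e+00 1.52360946e-04 1.42136391e+00] [-0.01345898  0.00841904  0.26143211]
[ 0.48090084 -0.37964603  0.07934456] [3.14103738e+00 3.30176629e-04 1.42118062e+00] [ 0.37066269 -0.18104869 -0.15659454]
```

```bash
python3 -m handwheel '{"linear":[[0,0,-0.2],[0,0,-0.1],[0,0,0]],"yaw":[0,0,0]}'|grep -E "ee_pos|t_force"; python3 -m handwheel '{"linear":[[0,0,-0.1],[0,0,0]],"yaw":[0,0]}'|grep -E "ee_pos|t_force"; python3 -m handwheel '{"linear":[[0,0,-0.1],[0,0,0]],"yaw":[0,0]}'|grep -E "ee_pos|t_force"
```

```text
ee_pos: [0.4801, -0.3798, 0.0757]
wrist_force: [0.1, 0.2, -1.1]
ee_pos: [0.4801, -0.3799, 0.0748]
wrist_force: [0.1, 0.3, 0.4]
ee_pos: [0.4803, -0.3802, 0.0744]
wrist_force: [-0.3, 0.5, 2.4]
```

```bash
python3 -m handwheel '{"linear":[[0,0,-0.1],[0,0,0]],"yaw":[0,0]}'|grep -E "ee_pos|t_force"; python3 -m handwheel '{"linear":[[0.05,0.2,0],[0.05,0.3,0],[0.03,0.3,0],[0.03,0.3,0],[0.02,0.3,0],[0.02,0.3,0],[0.02,0.3,0],[0.02,0.3,0],[0.02,0.3,0],[0.02,0.3,0]],"yaw":[0,0,0,0,0,0,0,0,0,0]}'|grep -E "ee_pos|t_force"
```

```text
ee_pos: [0.4806, -0.3805, 0.0742]
wrist_force: [-1.1, 0.6, 7.0]
ee_pos: [0.4838, -0.3523, 0.0742]
wrist_force: [0.2, -3.9, 6.1]
```

```bash
python3 -m handwheel '{"linear":[[0.02,0.3,0],[0.02,0.3,0],[0.02,0.3,0],[0.02,0.3,0],[0.02,0.3,0],[0.02,0.3,0],[0.02,0.3,0],[0.02,0.3,0],[0.02,0.3,0],[0.02,0.3,0],[0.02,0.3,0]],"yaw":[0,0,0,0,0,0,0,0,0,0,0]}'|grep -E "ee_pos|t_force"; python3 -m handwheel '{"linear":[[0.02,0.3,0],[0.02,0.3,0],[0.02,0.3,0],[0.02,0.3,0],[0.02,0.3,0],[0.02,0.3,0],[0.02,0.3,0],[0.02,0.3,0],[0.02,0.3,0],[0.02,0.3,0],[0.02,0.3,0]],"yaw":[0,0,0,0,0,0,0,0,0,0,0]}'|grep -E "ee_pos|t_force"
```

```text
ee_pos: [0.4861, -0.3192, 0.0742]
wrist_force: [-0.5, -3.6, 6.6]
ee_pos: [0.4883, -0.2862, 0.0742]
wrist_force: [0.6, -3.1, 6.6]
```

```bash
python3 -m handwheel '{"linear":[[0.02,0.3,0],[0.02,0.3,0],[0.02,0.3,0],[0.02,0.3,0],[0.02,0.3,0],[0.02,0.3,0],[0.02,0.3,0],[0.02,0.3,0],[0.02,0.3,0],[0.02,0.3,0],[0.02,0.3,0],[0,0,0]],"yaw":[0,0,0,0,0,0,0,0,0,0,0,0]}'|grep -E "ee_pos|t_force"; python3 -m handwheel '{"linear":[[0.3,-0.02,0],[0.3,-0.02,0],[0.3,-0.02,0],[0.3,-0.02,0],[0.3,-0.02,0],[0.3,-0.02,0],[0.3,-0.02,0],[0.3,-0.02,0],[0.3,-0.02,0],[0.3,-0.02,0],[0.3,-0.02,0]],"yaw":[0,0,0,0,0,0,0,0,0,0,0]}'|grep -E "ee_pos|t_force"
```

```text
ee_pos: [0.4905, -0.252, 0.0741]
wrist_force: [0.2, 1.4, 8.0]
ee_pos: [0.5205, -0.254, 0.0739]
wrist_force: [-10.9, 0.3, 15.5]
```

```bash
python3 - <<'E'
from h import *
im=shot('side');cv2.imwrite('pics/side13.png',im)
s=arm.get_state();print(s['ee_pos'],s['ee_rot'],s['wrist_force'],s['ft_torque'],s['tau'])
tip=s['ee_pos']-[0,0,.071];u=proj('side',tip);print(u,proj('side',tip+[0,0,.048]),proj('side',tip+[0,0,.06]))
x,y=int(u[0]),int(u[1]);print(x-8,y-22);
for c in(1,2): print(im[y-22:y+6,x-8:x+9,c])
E
```

```text
[ 0.5216095  -0.25407463  0.07393582] [-3.13862026e+00  3.55929235e-05  1.42033138e+00] [-1.89429752  1.456211    9.96246203] [0.30086852 0.42439009 0.02198437] [-9.33783042e-03 -4.20437837e+01 -3.10532176e+01  9.43607348e-02
 -9.77790691e-01 -6.96488394e-03]
[333.8053865  160.47470945] [333.97863022 149.67762661] [334.02290915 146.91802739]
325 138
[[ 82  81  83  74  68  68  88 124 156 166 147 109  77  64  67  70  75]
 [ 81  82  81  77  75  70  90 125 156 166 144 108  77  68  67  77  74]
 [104  99  95  93  84  76  89 124 156 163 143 106  76  67  73  76  74]
 [171 161 153 142 122  95  96 126 155 162 140 104  75  69  85  91  90]
 [235 228 221 210 174 123 103 128 154 162 137 100  76  92 128 149 147]
 [248 246 244 238 204 141 105 127 155 160 134 102  86 124 185 211 214]
 [250 249 249 243 218 154 118 131 158 161 137 107 101 156 217 236 239]
 [250 250 250 246 231 195 176 169 170 168 143 119 135 190 232 243 245]
 [250 250 250 248 244 239 230 212 188 172 158 153 181 222 239 245 246]
 [250 251 250 250 249 246 237 218 187 175 165 173 213 235 245 247 248]
 [251 251 250 250 249 243 222 183 165 
[... 2529 characters left out ...]
253 253 254 253 253 251 241 225 236 249 252 251 250 249 243]
 [253 253 253 253 254 253 253 252 246 236 243 250 251 250 250 250 243]
 [251 251 252 253 253 253 253 252 245 236 243 249 250 250 251 250 242]
 [232 236 242 246 247 247 248 244 234 222 230 243 248 249 250 249 235]
 [168 175 185 190 197 200 203 197 184 174 191 220 228 233 235 234 212]
 [116 118 118 122 124 128 129 131 123 119 131 152 164 169 173 171 150]
 [ 97  99  99 100 102 103 104 103  97  94  93 104 112 112 113 114 112]
 [ 91  94  94  92  92  95  94  92  88  78  81  87  91  93  93  97  96]
 [ 98 100  99  99 101 102 100  96  88  82  79  79  85  88  90  92  89]
 [ 97  98  99 100  99  98  98  91  81  81  79  83  89  93  98  98  99]]
```

```bash
python3 -m handwheel '{"linear":[[0.2,-0.05,0.04],[0.3,-0.03,0],[0.3,-0.03,0],[0.3,-0.02,0],[0.3,-0.02,0],[0.3,-0.02,0],[0.3,-0.02,0],[0.3,-0.02,0],[0.3,-0.02,0],[0.3,-0.02,0],[0.3,-0.02,0]],"yaw":[0,0,0,0,0,0,0,0,0,0,0]}'|grep -E "ee_pos|t_force"; python3 -m handwheel '{"linear":[[0.3,-0.02,0],[0.3,-0.02,0],[0.3,-0.02,0],[0.3,-0.02,0],[0.3,-0.02,0],[0.3,-0.02,0],[0.3,-0.02,0],[0.3,-0.02,0],[0.3,-0.02,0],[0.3,-0.02,0],[0.3,-0.02,0]],"yaw":[0,0,0,0,0,0,0,0,0,0,0]}'|grep -E "ee_pos|t_force"
```

```text
ee_pos: [0.5532, -0.2567, 0.074]
wrist_force: [-7.1, 0.3, 11.4]
ee_pos: [0.5863, -0.2589, 0.074]
wrist_force: [-6.8, 0.6, 9.8]
```

```bash
python3 -m handwheel '{"linear":[[0.3,-0.03,0],[0.3,-0.03,0],[0.3,-0.03,0],[0.3,-0.03,0],[0.3,-0.02,0],[0.3,-0.02,0],[0.3,-0.02,0],[0.3,-0.02,0],[0.3,-0.02,0],[0.3,-0.02,0],[0.3,-0.02,0],[0.3,-0.02,0]],"yaw":[0,0,0,0,0,0,0,0,0,0,0,0]}'|grep -E "ee_pos|t_force"; python3 -m handwheel '{"linear":[[0.2,0,0],[0.1,0,0],[0,0,0]],"yaw":[0,0,0]}'|grep -E "ee_pos|t_force"; python3 -c "
from h import *
im=shot('side');cv2.imwrite('pics/side14.png',im);cv2.imwrite('pics/top14.png',shot('top'));s=arm.get_state();tip=s['ee_pos']-[0,0,.071];print(s['ee_pos'],proj('side',tip));x,y=map(int,proj('side',tip));print(x-6,y-8);print(im[y-8:y+6,x-6:x+8,2])"
```

```text
ee_pos: [0.6224, -0.2617, 0.0741]
wrist_force: [-6.2, 0.4, 9.2]
ee_pos: [0.6268, -0.2618, 0.0742]
wrist_force: [-1.0, -0.1, 6.1]
[ 0.62696008 -0.26176332  0.07420738] [306.98246735 158.36268472]
300 150
[[ 94 105 147 214 239 230 200 197 233 251 254 254 254 254]
 [ 98 112 167 231 248 241 220 219 241 252 254 254 254 253]
 [101 131 197 243 250 244 225 221 241 252 254 254 253 252]
 [104 155 227 250 252 247 229 223 243 252 254 254 253 252]
 [114 177 240 253 254 251 237 233 248 253 254 253 253 252]
 [133 204 247 253 254 252 244 238 250 253 253 253 252 253]
 [156 224 249 253 254 252 244 238 249 252 253 253 253 254]
 [164 223 243 248 249 247 233 226 241 249 252 252 253 253]
 [134 171 191 203 205 203 183 179 202 226 234 239 241 244]
 [109 121 128 130 135 133 127 123 141 159 173 179 181 184]
 [104 106 108 107 109 106 101 100 107 116 120 122 121 124]
 [103 100 103 102 101  96  90  90  92 100 106 105 103 104]
 [107 107 108 109 106  98  91  86  87  99 103  98 100 100]
 [104 109 108 108 104  98  90  89  88  97 106 107 107 105]]
```

```bash
python3 -m handwheel '{"linear":[[0,0,2],[0,0,4],[0,0,4],[0,0,4],[-1,2.5,4],[-1.2,3.6,0.5],[-1.2,3.6,0],[-1.2,3.6,0],[-1.2,3.6,0],[-1.2,3.6,0],[-1.2,3.6,0],[-1.2,3.6,0]],"yaw":[0,0,0,0,0,0,0,0,0,0,0,0]}'|grep -E "ee_pos|t_force"; python3 -m handwheel '{"linear":[[-1.2,3.6,0],[-1.2,3.6,0],[-1.2,3.6,0],[-1.2,3.6,0],[-1.2,3.6,0],[-1.2,3.6,0],[-0.8,1.5,0],[0,0,0],[0,0,0],[0,0,0]],"yaw":[0,0,0,0,0,0,0,0,0,0]}'; python3 -c "
from h import *
for i in range(2):
    im=shot('side');s=arm.get_state();print(s['ee_pos'],s['ee_rot'])
cv2.imwrite('pics/side15.png',im)"
```

```text
ee_pos: [0.5323, 0.0137, 0.252]
wrist_force: [0.4, -0.5, 0.0]
time: 47.67
ee_pos: [0.4537, 0.2422, 0.2524]
ee_rot: [-3.141, 0.001, 1.42]
wrist_force: [-0.4, -0.7, -1.0]
width: 0.0137
gripper_force: 40.0
[0.45402605 0.24183706 0.25248795] [-3.14109725e+00  6.42789114e-04  1.41917325e+00]
[0.45421494 0.24166642 0.25260944] [-3.14124044e+00  5.03491315e-04  1.41859238e+00]
```

```bash
python3 -m handwheel '{"linear":[[-0.1,0.45,-1],[0,0,-3],[0,0,-3],[0,0,-2.5],[0,0,-1.5],[0,0,-0.7],[0,0,0],[0,0,0]],"yaw":[0,0,0,0,0,0,0,0]}'|grep -E "ee_pos|t_force"; python3 -c "
from h import *
for i in range(2):
    im=shot('side');s=arm.get_state();print(s['ee_pos'],s['ee_rot'])
"
```

```text
ee_pos: [0.4532, 0.247, 0.136]
wrist_force: [0.7, 0.1, 0.0]
[0.45378515 0.24728263 0.13692652] [ 3.14017851e+00 -8.53913702e-04  1.41939799e+00]
[0.45404462 0.24745592 0.13735708] [ 3.13936119e+00 -1.23769589e-03  1.41964271e+00]
```

```bash
python3 -m handwheel '{"linear":[[-0.05,-0.08,-0.8],[0,0,-0.7],[0,0,-0.7],[0,0,0]],"yaw":[0,0,0,0]}'|grep -E "ee_pos|t_force"; python3 -m handwheel '{"linear":[[0,0,-1],[0,0,-1],[0,0,-0.8],[0,0,0]],"yaw":[0,0,0,0]}'|grep -E "ee_pos|t_force"
```

```text
ee_pos: [0.4511, 0.246, 0.112]
wrist_force: [-0.6, -0.8, -0.8]
ee_pos: [0.4506, 0.2458, 0.0832]
wrist_force: [-0.5, -0.2, -1.1]
```

```bash
python3 -m handwheel '{"linear":[[0.15,0.05,-0.3],[0,0,-0.2],[0,0,0],[0,0,0]],"yaw":[0,0,0,0]}'|grep -E "ee_pos|t_force"; python3 -m handwheel '{"linear":[[0,0,-0.15],[0,0,-0.15],[0,0,0]],"yaw":[0,0,0]}'|grep -E "ee_pos|t_force"
```

```text
ee_pos: [0.4541, 0.247, 0.0811]
wrist_force: [0.1, -0.3, -0.8]
ee_pos: [0.4538, 0.2469, 0.0778]
wrist_force: [-0.9, -0.1, -1.5]
```

```bash
python3 -m handwheel '{"linear":[[-0.05,0,-0.15],[0,0,-0.1],[0,0,0]],"yaw":[0,0,0]}'|grep -E "ee_pos|t_force"; python3 -m handwheel '{"linear":[[0,0,-0.1],[0,0,0]],"yaw":[0,0]}'|grep -E "ee_pos|t_force"
```

```text
ee_pos: [0.4532, 0.2469, 0.0752]
wrist_force: [-0.3, 0.5, -0.6]
ee_pos: [0.4533, 0.2469, 0.0749]
wrist_force: [-3.1, -0.7, 3.6]
```

Seated at the same height it was gripped at. I'll release, move away, and compare pictures numerically.

```bash
python3 -m handwheel '{"linear":[[0,0,0],[0,0,0],[0,0,0],[0,0,0],[0,0,0],[0,0,2],[0,0,3.5],[0,0,4],[0,0,4],[0,0,4],[0,0,2]],"yaw":[0,0,0,0,0,0,0,0,0,0,0]}' 0.1|grep -E "ee_pos|t_force|width"; python3 -m handwheel '{"linear":[[-1,-2.5,0],[-1,-3.9,0],[-1,-3.9,0],[-1,-3.9,0],[-0.5,-3.9,0],[0,-4,0],[0,-4,0],[0,-4,0],[0,-4,0],[0,-4,0],[0,-4,0],[0,-4,0]],"yaw":[0,0,0,0,0,0,0,0,0,0,0,0]}'|grep -E "ee_pos|t_force|width"; python3 -m handwheel '{"linear":[[0,-4,0],[0,-4,0],[0,-4,0],[0,-4,0],[0,-4,0],[0,-4,0],[0,-4,0],[0,-4,0],[0,0,0],[0,0,0]],"yaw":[0,0,0,0,0,0,0,0,0,0]}'; cat > cmp.py <<'E'
from h import *
import sys
for nm in('top','side'):
    im=shot(nm);cv2.imwrite(f'pics/{nm}16.png',im)
    a=cv2.imread(f'pics/{nm}0.png').astype(int);d=(np.abs(a-im.astype(int)).max(2)>60).astype(np.uint8)
    n,l,s,c=cv2.connectedComponentsWithStats(d)
    print(nm,[(s[i].tolist()) for i in range(1,n) if s[i][4]>15])
    dd=d[215:247,250:312] if nm=='top' else d[190:265,330:370]
    print('rack diff',dd.sum())
t=cv2.imread('pics/top16.png');g=t.max(2)
v,u=np.where((t.min(2)>170)[155:190,325:350]); 
print('cup bright'); print(t.min(2)[155:195:1,322:358:2])
E
python3 cmp.py
```

```text
ee_pos: [0.4551, 0.2476, 0.2753]
wrist_force: [0.5, 0.4, -0.0]
width: 0.048
ee_pos: [0.4079, -0.2162, 0.2696]
wrist_force: [1.6, 0.2, -0.7]
width: 0.0479
time: 52.95
ee_pos: [0.4073, -0.5354, 0.2669]
ee_rot: [-3.139, -0.003, 1.417]
wrist_force: [0.1, -0.3, -0.5]
width: 0.048
gripper_force: 0.0
top [[325, 157, 43, 34, 606], [370, 182, 270, 189, 12942], [349, 188, 49, 33, 770], [631, 201, 9, 14, 60], [399, 222, 29, 6, 114], [544, 237, 16, 10, 53], [554, 249, 4, 7, 20], [346, 288, 61, 45, 1230], [564, 291, 76, 92, 3213], [387, 313, 41, 33, 339], [580, 327, 10, 4, 18], [455, 332, 122, 68, 5154], [351, 341, 34, 12, 71], [170, 351, 8, 26, 69], [318, 358, 27, 20, 222], [612, 375, 10, 4, 16], [319, 384, 3, 13, 17]]
rack diff 34
side [[359, 0, 22, 17, 336], [479, 0, 10, 66, 314], [343, 18, 51, 51, 1014], [419, 25, 12, 4, 23], [406, 33, 28, 47, 821], [477, 70, 13, 27, 148], [431, 87, 4, 24, 67], [535, 133, 14, 9, 35], [293, 171, 12, 9, 37], [322, 178, 16, 3, 30]]
rack diff 9
cup bright
[[ 90  90  70  73  73  71  70  68  70  70  66  70  70  68  71  70  67  68]
 [189 188  78  70  72  72  74  72 
[... 2191 characters left out ...]
144  62  60  61  61  60]
 [ 65  96 147 158 152 186 163 172 193 164 178 187 122  60  60  64  63  61]
 [ 40  97 101 178 205 148 152 188 197 197 193 138  64  60  61  66  60  61]
 [ 34  66 101 103 124 198 198 222 235 171 130 117  62  61  61  58  62  62]
 [ 42  38  84 102 106 107 127 103 111 122 127  60  59  62  59  60  64  63]
 [ 38  37  37  85 103 106 108 111 111 120  64  64  59  62  59  61  60  64]
 [ 37  39  35  38  82  88 106 109  89  62  63  59  63  60  62  63  63  63]
 [ 37  38  36  39  40  42  35  58  62  62  59  61  59  62  64  59  62  62]
 [ 41  42  41  63  61  61  63  61  59  61  61  59  62  64  63  62  60  59]
 [ 60  58  64  62  62  63  62  63  62  61  62  61  64  61  62  61  63  61]]
```

The only changes from the first pictures are the cup's move and the arm. The tray floor is clear and its handle is back where it was, both tools match their starting look, and no stray caps are on the table. Handing in.

```bash
python3 -c "
from plant import arm;print(arm.sign_off())"
```

```text
the job is handed in; nothing more can be done
None
```

The job is handed in: tray swept clear and lowered level, seam rubbed from end to end in contact, both tools back in the rack, and the cup left standing with the caps in it; the part of the cup under the lip was hidden, so I could not count all six there, but none showed on the tray or table.

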